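Shut down the steamer and keep the pots warm

ROBOT

A 6-joint arm with a two-finger parallel gripper is mounted at the origin on the work surface. World frame = base frame: x ahead of the robot, y to its left, z up, the work surface at z = 0. Lengths are in m, angles in degrees, forces in N, time in s.
With the tool pointing down it reaches from about 0.35 to 0.875 m from the base axis. Payload 4.2 kg.
Tool frame: the origin (TCP) lies at the very end of the fingers, on their centre line; the grasp point (between the pads) lies 19 mm behind it; z points along the fingers, y is the line along which they close (so a half turn about z gives the same grasp; the last joint's range is limited). The gripper opens to 87 mm and grips with 3 to 60 N. Pads are 19 mm wide; open, the fingers measure 117 mm over their backs; the gripper's body (75 mm by 190 mm) begins 51 mm behind the grasp point.
Start: joints at [-51.704, 22.042, 0.453, 0, -68.411, -14.817], TCP at [0.249, -0.573, 0.223] pointing down, gripper open.
Joint ranges: [-179.83, 179.83], [-69.29, 118.12], [-61.27, 80.66], [-181.25, 117.63], [-171.15, -9.14], [-177.46, 177.46]. Speed limits (degrees/s): [159.86, 159.86, 180, 180, 180, 180].

INTERFACE

Orientations are given as a 3x3 rotation matrix whose columns are the frame's x, y, z axes.
In Python, from station import r gives the robot as it stands.
- The arm moves only by the tool jog_arm, never from a script. Its argument "plan" is text: rows parted by semicolons, each of 7 numbers parted by spaces: the shift along the tool's x, y, z normalised to -1 to 1, where 1 is 0.025 m, then the turn, a rotation vector about the tool's x, y, z normalised to -1 to 1, where 1 is 8 degrees, then the closure, from -1 (fully open) to 1 (shut). A call has exactly 10 rows; each row shifts and turns the commanded pose from where the row before left it, along the tool's axes as they then stand; what a row does not reach is not made up. A row lasts 1/10 s, in which the tool goes at most 50 mm and 8.59 degrees, less where a joint would pass 70% of its speed; a pose out of reach is approached as far as the arm can. A call with a number of a shift or a turn outside -1 to 1 is refused whole. A call with a gripper value outside its range is refused whole. The fingers move at their own pace and stop on an object; the grip force is fixed at half the most. Time passes only in rows, so rows that do not move let the fingers close, or fill a call up. It gives the time, the measured TCP pose, the force, the opening and the grip force at its end, in the units of the state.
- r.sense(): the state, without advancing time (a new reading comes with each control period).
- r.capture(name): name is "scene" or "top"; returns (picture, depth): 384x512x3 uint8, red, green, blue; 384x512 float32, m along the optical axis (not along the pixel's ray), 0 where there is no reading.
- r.get_calibration(name): a dict with "mtx" (3x3 intrinsics, pixels), "extrinsics" (4x4, takes a point from camera to world coordinates). Camera axes: x right, y up, looking along -z (the intrinsics and any distortion apply to the point x, -y, -z); pixel columns grow to the right and rows downward; lengths in m; the calibration is good to about 2 mm. A picture is of the moment at which its call begins. get_calibration takes no time and is no camera call.
- r.finish_job(): hands the job in; it is judged then, once.
The state is a dict: "time_s": time; "joints": joint angles; "joint_velocities": joint speeds; "effort": joint torques, N m; "tcp_pos": TCP position; "ee_rot": TCP orientation; "wrist_force": force on the tool from outside, world axes, zero at the start; "moment": the same for the moment, N m; "gripper_width": opening from 0.0 (shut) to 1.0 (fully open); "gripper_force": force on a finger pad.
Only numpy, scipy, OpenCV 4.12 (cv2) and the standard library are available. Lean on these libraries where they do the work, as an engineer would, in place of code of your own. Each camera call takes 0.05 s, during which the arm holds its last target. There are 200 camera calls.

TASK

Supper is done: first turn the steamer's timer dial back until its red pointer stands at the red zero mark, then stand every blue pot upright on the floor of the open top tier to keep warm, and then set the lid gently on the tier, not dropping it, so that it sits seated and level on the rim. Also put the bamboo spatula away, at any point in the job, by sliding it blade first well into the slot of its wooden block and leaving it there. Leave the other kitchen things where they are.

Things in the scene. Friction and masses are not known exactly. Their poses are not given: they have to be found in the camera images.
- steamer: Electric steamer, fixed: black base, closed lower tier and open top tier of steel, 220 mm across. Origin: centre of its underside, z up. Side handles reach 126 mm from its axis along its own +x and -x, 94 to 172 mm up. A black timer deck 100 mm wide (its x), 50 mm high, runs along its own -y to 230 mm from its axis and carries the timer dial.
- tier_floor (a point): Centre of the inside floor of the steamer's open top tier, 135 mm above the counter; the tier is 212 mm wide inside and 62 mm deep.
- tier_rim (a point): Centre of the top rim of that tier, 197 mm above the counter; rim 220 mm outside, 212 mm inside diameter.
- timer (a joint): Angle of the timer dial (rad): 0 when its red pointer points at the red zero mark, growing as the dial is turned clockwise seen from above; it turns freely past zero to -0.7 and up to 2.6, with light friction, and stays where it is left.
- timer_grip (a point): On the timer dial's vertical axis, at grip height, 84 mm above the counter, 75 mm from the tier wall. Disc 66 mm across, top 61 mm up; on it a grey upright grip bar 54 mm long, 14 mm thick, top 91 mm up. The point turns with the dial: the bar lies along its x axis, red pointer at the -x end. At zero the pointer points along the steamer's own -x.
- zero_mark (a point): The red zero mark on the timer deck, 42 mm from the dial's axis; the other, white ticks are the running times.
- lid: Loose steel steamer lid, 0.35 kg, on the trivet at the start. Origin: centre of its underside. A plug 198 mm across, 8 mm deep goes inside the rim; the flange above it, 226 mm across, 5 mm thick, rests on the rim (seated, the origin lies 8 mm below the rim). Black upright knob in the middle, 30 mm across, from 13 to 50 mm above the origin.
- trivet: Cast aluminium trivet on rubber feet, fixed, about 210 mm across, top 28 mm above the counter; origin: centre of its underside.
- spatula: Loose bamboo spatula lying flat, 240 mm long, 0.06 kg. Origin: on its underside in the handle, near the balance point; x points to the blade tip, z up. Handle from x = -110 to 30 mm, 20 mm wide, 14 mm thick; flat blade from x = 30 to 130 mm, 60 mm wide, 6 mm thick, undersides flush.
- spatula_tip (a point): Middle of the blade's front edge, 130 mm ahead of the spatula's origin and 3 mm above its underside.
- block: Dark wooden spatula block, fixed, 110 mm deep, 100 mm wide, 58 mm high. Origin: at the foot of its front face, in the middle; its x axis points level into the slot.
- slot_mouth (a point): Centre of the mouth of the block's level slot, 29 mm above the counter on the front face, edged with brass, below a brass strip on top: slot 70 mm wide, 14 mm high (22 to 36 mm above the counter), 102 mm deep. Its x axis points into the slot.
- pot0: Small loose stoneware pot with its own fixed flat white cover, blue side; 56 mm across, 48 mm high in all (side 42 mm, small button on top), 0.16 kg. Origin: centre of its underside. May be absent.
- pot1: Small loose stoneware pot with its own fixed flat white cover, blue side; 56 mm across, 48 mm high in all (side 42 mm, small button on top), 0.16 kg. Origin: centre of its underside. May be absent.
- pot2: Small loose stoneware pot with its own fixed flat white cover, blue side; 56 mm across, 48 mm high in all (side 42 mm, small button on top), 0.16 kg. Origin: centre of its underside. May be absent.
- pot3: Small loose stoneware pot with its own fixed flat white cover, blue side; 56 mm across, 48 mm high in all (side 42 mm, small button on top), 0.16 kg. Origin: centre of its underside. May be absent.
- bowl: White enamel bowl, 150 mm across, 60 mm high: not needed, leave it alone.
- jar: Glass jar with yellow twist cap, 72 mm across, 110 mm high: not needed, leave it alone.
- tin: Red tin, 72 mm across, 90 mm high: not needed, leave it alone.
- mug: Terracotta mug, 80 mm across, 85 mm high: not needed, leave it alone.
- spoon: Steel spoon, 180 mm long, lying on the counter: not needed, leave it alone.
- coaster: Round cork coaster, 90 mm across, 8 mm thick: not needed, leave it alone.
There are look-alikes about, which are no part of the job. What is shaped like the pot0 but orange or pink is not meant.

How it is judged:
By the outcome, as a careful person would: the job done as asked, in the order asked, and still so for the second after the job is handed in, with the robot touching nothing.
Of pot0, pot1, pot2, pot3 only 2 to 4 are there at a start; the rules pass over those that are not, and their reading is None.
At some moment in a run one of pot0, pot1, pot2, pot3, spatula may be knocked a few centimetres aside while the robot is not near it.
It also fails if it takes over 210 s, if anything falls off the work surface, if the arm or the gripper's body presses on something with over 40 N, if the wrist force passes 120 N, or if a joint passes its speed limit or range.

## Working session

There is one attempt and no reset: what is moved stays moved. The work goes in short steps, Python scripts to look and compute and a tool call to move; the robot and the scene stay as the last step left them, time stands still between calls to the robot, and variables do not carry over. Pictures are saved under pics/ and viewed, at most 14 in all, crops included, and the job is handed in when it is done.

Besides the shell and the picture viewer there is one more tool, called after "Call:" by a JSON object that holds its "fn" and its "kwargs", one argument or row to a line. jog_arm: Moves the arm, as the interface text tells. Scaled input: -1 to 1 covers 0.025 m each way for a shift and 8 degrees each way for a turn. Its arguments: {"type":"object","properties":{"plan":{"type":"string"}},"required":["plan"]}

```bash
ls; mkdir -p pics
cat > h.py <<'E'
import numpy as np, cv2
from station import r
def cap(n):
    p,d=r.capture(n); c=r.get_calibration(n); return p,d,np.array(c["mtx"]),np.array(c["extrinsics"]),c
def pts(d,K,T):
    v,u=np.mgrid[:d.shape[0],:d.shape[1]]
    X=np.stack([(u-K[0,2])/K[0,0]*d,-(v-K[1,2])/K[1,1]*d,-d],-1)
    return X@T[:3,:3].T+T[:3,3]
def ray(uv,z,K,T):
    uv=np.atleast_2d(uv).astype(float)
    D=np.c_[(uv[:,0]-K[0,2])/K[0,0],-(uv[:,1]-K[1,2])/K[1,1],-np.ones(len(uv))]@T[:3,:3].T
    return T[:3,3]+D*((z-T[2,3])/D[:,2])[:,None]
E
python3 - <<'E'
from h import *
s=r.sense(); print(s)
for n in("scene","top"):
    p,d,K,T,c=cap(n); print(n,K.tolist(),T.round(3).tolist(),[k for k in c]); 
    cv2.imwrite(f"pics/{n}0.png",cv2.resize(p[:,:,::-1],(800,600),interpolation=cv2.INTER_CUBIC)); np.savez(n+"0.npz",p=p,d=d,K=K,T=T)
E
```

```text
pics
{'time_s': 0.0, 'joints': array([-5.17048935e+01,  2.20919440e+01,  3.80864823e-01, -3.15745945e-02,
       -6.84135745e+01, -1.48165398e+01]), 'joint_velocities': array([-0.07034713,  0.02490434, -0.02981564,  0.00385948,  0.00569759,
       -0.04228621]), 'effort': array([ 3.30953771e-04, -3.90670002e+01,  1.87401831e+01,  4.21983853e+00,
        1.09023205e-02, -2.13867725e-04]), 'tcp_pos': array([ 0.24878687, -0.57268241,  0.22144789]), 'ee_rot': array([[-9.17290124e-01, -3.98218450e-01, -9.46052885e-04],
       [-3.98219569e-01,  9.17287891e-01,  2.02500493e-03],
       [ 6.14085304e-05,  2.23425380e-03, -9.99997502e-01]]), 'wrist_force': array([ 0.64579931, -0.17742402,  0.35580559]), 'moment': array([ 2.21435110e-02,  8.03317840e-05, -2.13555448e-02]), 'gripper_force': 0.0, 'gripper_width': 0.99822339712096}
scene [[497.05986177572737, 0.0, 253.29859024251792], [0.0, 497.05986177572737, 188.89407628134572], [0.0, 0.0, 1.0]] [[-0.86, -0.441, 0.258, 1.002], [0.511, -0.742, 0.434, 0.832], [-0.0, 0.504, 0.863, 1.783], [0.0, 0.0, 0.0, 1.0]] ['mtx', 'extrinsics']
top [[349.15465574437917, 0.0, 251.51134255649944], [0.0, 349.15465574437917, 192.13999869286363], [0.0, 0.0, 1.0]] [[-0.024, 0.997, -0.08, 0.442], [-1.0, -0.025, -0.001, -0.001], [-0.003, 0.08, 0.997, 1.263], [0.0, 0.0, 0.0, 1.0]] ['mtx', 'extrinsics']
```

View pics/top0.png

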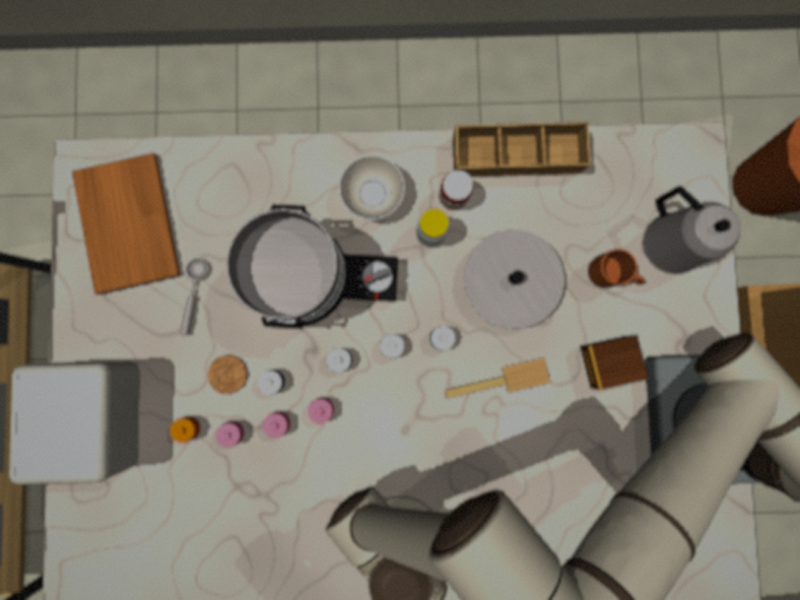

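View pics/scene0.png

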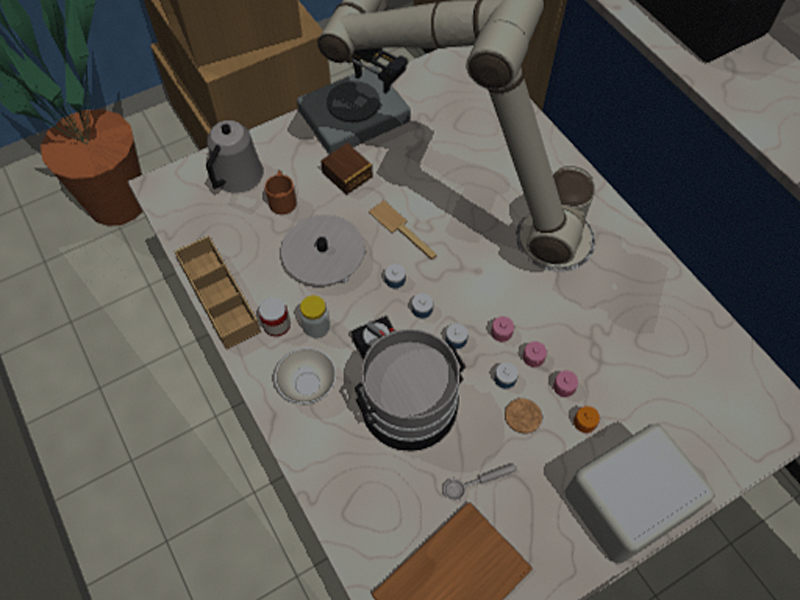

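The top view (800x600) shows the candidates. Pots with white covers and blue sides are at (272,382), (340,358), (393,345) and (443,338). Look-alikes are orange (184,430) and pink (229,433), (275,424), (320,410). The red tin with a white cap is at (457,188). The steamer is at (288,265), the dial at (377,277), the lid at (515,278), the spatula from (447,393) to (550,372), and the block at (613,362) with its brass edge on the left.

Run:
```python
from h import *
C={}
for n in("top","scene"):
    f=np.load(n+"0.npz"); C[n]=f; p,d,K,T=f["p"],f["d"],f["K"],f["T"]; W=pts(d,K,T); 
    hsv=cv2.cvtColor(p,cv2.COLOR_RGB2HSV); H,S,V=[hsv[...,i].astype(int) for i in range(3)]
    ok=(d>0)&(W[...,0]>.25)&(W[...,0]<.95)&(abs(W[...,1])<.75)
    print("==",n,"counter z",np.median(W[ok&(W[...,2]<.01)][:,2]).round(4))
    def blobs(m,nm,mn=15):
        k,l,st,ce=cv2.connectedComponentsWithStats(m.astype(np.uint8))
        for i in range(1,k):
            if st[i,4]>=mn:
                q=W[l==i]; print(nm,"px",(ce[i]).round(1),"n",st[i,4],"med",np.median(q,0).round(4),"mid",((q.min(0)+q.max(0))/2).round(4),"zmax",np.percentile(q[:,2],95).round(4))
    # pots tops
    blobs(ok&(W[...,2]>.034)&(W[...,2]<.056)&(S<60)&(V>90)&(W[...,0]<.6),"white",20)
    blobs(ok&(H>95)&(H<125)&(S>90)&(W[...,2]<.06),"blue",5)
    blobs(ok&(W[...,2]>.045)&((H<8)|(H>172))&(S>110)&(W[...,2]<.1),"red",2)
    blobs(ok&(H>10)&(H<28)&(S>70)&(W[...,2]<.022)&(W[...,1]<0)&(W[...,0]<.6),"bamboo",20)
    m=ok&(W[...,2]>.19)&(W[...,2]<.203)&(W[...,0]>.45); q=W[m]
    (c,rad)=cv2.minEnclosingCircle(q[:,:2].astype(np.float32)); print("rim",c,rad,len(q))
    m=ok&(W[...,2]>.125)&(W[...,2]<.14)&(W[...,1]>.05)&(W[...,0]>.45); print("floor",np.median(W[m],0),m.sum())
    m=ok&(W[...,2]>.036)&(W[...,2]<.047)&(W[...,1]<-.0)&(W[...,1]>-.4)&(W[...,0]>.45)&(S<60)
    k,l,st,ce=cv2.connectedComponentsWithStats(m.astype(np.uint8)); i=1+st[1:,4].argmax(); q=W[l==i]
    print("lid",cv2.minEnclosingCircle(q[:,:2].astype(np.float32)),np.median(q,0))
    m=ok&(W[...,2]>.055)&(W[...,2]<.085)&(np.hypot(W[...,0]-np.median(q[:,0]),W[...,1]-np.median(q[:,1]))<.05); print("knob",np.median(W[m],0),((W[m].min(0)+W[m].max(0))/2),W[m][:,2].max(),m.sum())
    m=ok&(W[...,2]>.05)&(W[...,2]<.066)&(W[...,1]<-.25)&(W[...,0]<.55)&(W[...,0]>.25)&(S>60); q=W[m]
    print("block",len(q),np.median(q[:,2]),cv2.boxPoints(cv2.minAreaRect(q[:,:2].astype(np.float32))).round(4).tolist())
    m=ok&(W[...,2]>.05)&(W[...,2]<.066)&(H>14)&(H<30)&(S>110)&(V>90)&(W[...,1]<-.25)&(W[...,0]<.55); q=W[m]
    if len(q)>4: print("brass",len(q),cv2.boxPoints(cv2.minAreaRect(q[:,:2].astype(np.float32))).round(4).tolist())
    if n=="top":
        y,x,y2,x2=140,200,290,400
        cv2.imwrite("pics/crop1.png",cv2.resize(p[140:290,100:300,::-1],(800,600),interpolation=cv2.INTER_CUBIC))
```

```text
== top counter z 0.0002
white px [328.9 189.6] n 1853 med [ 0.5437 -0.2697  0.0418] mid [ 0.535  -0.2718  0.044 ] zmax 0.0463
white px [282.9 216.4] n 190 med [ 0.453  -0.107   0.0418] mid [ 0.4518 -0.106   0.0426] zmax 0.0477
white px [250.5 221.3] n 195 med [0.4384 0.0054 0.0422] mid [0.4371 0.0064 0.0422] zmax 0.0472
white px [216.3 230.4] n 199 med [0.4099 0.1268 0.0426] mid [0.4088 0.1259 0.0436] zmax 0.0482
white px [172.1 244.6] n 197 med [0.3631 0.2805 0.0423] mid [0.3641 0.2804 0.0441] zmax 0.0473
red px [287.8 127.2] n 19 med [ 0.7567 -0.1278  0.0761] mid [ 0.7628 -0.1352  0.0774] zmax 0.0828
red px [235.2 177.9] n 8 med [0.5849 0.055  0.0919] mid [0.585  0.0533 0.0912] zmax 0.0942
red px [240.4 189.3] n 14 med [0.5506 0.0403 0.0503] mid [0.5492 0.0387 0.0502] zmax 0.054
bamboo px [392.6 175.9] n 59 med [ 0.5888 -0.5132  0.0061] mid [ 0.5864 -0.5089  0.0077] zmax 0.0164
bamboo px [326. 242.] n 679 med [ 0.3552 -0.2753  0.0071] mid [ 0.3606 -0.2317  0.0072] zmax 0.0165
rim (0.6242592334747314, -0.1707429587841034) 0.5001108646392822 404
floor [0.60717235 0.22198279 0.1349365
[... 2191 characters left out ...]
080291748, -0.16843153536319733) 0.5021175146102905 287
floor [0.59750988 0.21634409 0.1346648 ] 2009
lid ((0.5759961009025574, -0.27252301573753357), 0.1141538992524147) [ 0.58406763 -0.26525838  0.04169524]
knob [ 0.57794587 -0.26766779  0.07553761] [ 0.58047887 -0.26886231  0.06919139] 0.0833540437109761 53
block 398 0.05842583518099531 [[0.3203999996185303, -0.43619999289512634], [0.3434999883174896, -0.5526999831199646], [0.4478999972343445, -0.5318999886512756], [0.424699991941452, -0.4154999852180481]]
brass 30 [[0.32760000228881836, -0.4415000081062317], [0.3296999931335449, -0.45190000534057617], [0.4180000126361847, -0.43389999866485596], [0.41589999198913574, -0.4235999882221222]]
```

View pics/crop1.png

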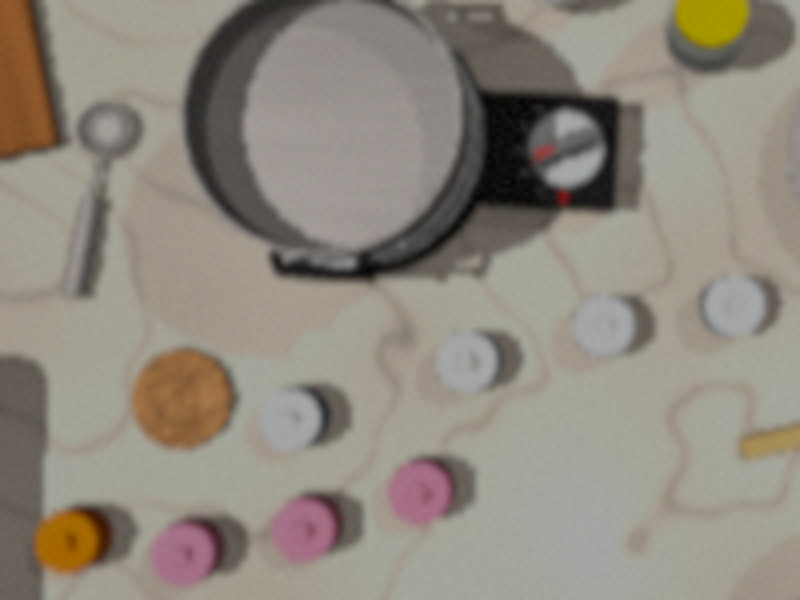

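The close crop shows four white-covered pots, with the pink and orange look-alikes well apart from them. Blue side pixels under each of the four appear in the scene view. In the crop the dial pointer (545,152) points left, and the zero mark is at (563,197).

Next I refine the steamer, dial, spatula, block and gripper shape.

Run:
```python
from h import *
from scipy.optimize import least_squares
def circ(q):
    f=least_squares(lambda a:np.hypot(q[:,0]-a[0],q[:,1]-a[1])-a[2],[*q[:,:2].mean(0),.1],loss="soft_l1",f_scale=.003); return f.x.round(4)
for n in("top","scene"):
    f=np.load(n+"0.npz"); p,d,K,T=f["p"],f["d"],f["K"],f["T"]; W=pts(d,K,T); X,Y,Z=W[...,0],W[...,1],W[...,2]
    hsv=cv2.cvtColor(p,cv2.COLOR_RGB2HSV); H,S,V=[hsv[...,i].astype(int) for i in range(3)]; ok=d>0
    near=ok&(np.hypot(X-.605,Y-.22)<.14)
    print("==",n,"rim",circ(W[near&(Z>.192)&(Z<.202)]))
    dd=ok&(np.hypot(X-.59,Y-.035)<.045)
    q=W[dd&(Z>.056)&(Z<.067)&(S<80)]; print("disc",circ(q),len(q),np.median(q,0).round(4))
    m=dd&(Z>.08)&(Z<.1)&(Y<.075); q=W[m]; b=cv2.minAreaRect(q[:,:2].astype(np.float32)); print("bar",len(q),b,np.median(q[:,2]))
    q=W[ok&(abs(Y-.03)<.09)&(abs(X-.6)<.1)&(Z>.044)&(Z<.055)&(V<60)&(Y<.09)]; print("deck",cv2.minAreaRect(q[:,:2].astype(np.float32)))
    red=ok&((H<8)|(H>172))&(S>110)
    for nm,c,z in(("ptr",(.583,.055),.091),("mark",(.55,.04),.050)):
        m=red&(np.hypot(X-c[0],Y-c[1])<.022); v,u=np.nonzero(m); print(nm,ray([u.mean(),v.mean()],z,K,T).round(4),len(u))
    # spatula
    m=ok&(H>10)&(H<28)&(S>70)&(Z<.022)&(Y<-.1)&(Y>-.42)&(X<.45)&(X>.27)
    k,l,st,ce=cv2.connectedComponentsWithStats(m.astype(np.uint8)); i=1+st[1:,4].argmax(); q=W[l==i][:,:2].astype(np.float32)
    ha=q[q[:,1]>-.235]; bl=q[q[:,1]<-.265]
    vx=cv2.fitLine(ha,cv2.DIST_L1,0,.01,.01).ravel(); print("handle line",vx.round(4),"angle",np.degrees(np.arctan2(vx[1],vx[0])))
    u=-vx[:2]*np.sign(vx[1]) ; s=(q-vx[2:])@u; print("blade c",np.mean(bl,0),"butt",(vx[2:]+u*np.percentile(s,.5)).round(4),"tip",(vx[2:]+u*np.percentile(s,99.5)).round(4),"len",np.ptp(s),"rect",cv2.minAreaRect(q))
    # block
    m=ok&(abs(Z-.058)<.006)&(H<30)&(S>60)&(X>.3)&(X<.46)&(Y<-.4)&(Y>-.57)
    k,l,st,ce=cv2.connectedComponentsWithStats(m.astype(np.uint8)); i=1+st[1:,4].argmax(); q=W[l==i]
    print("block",len(q),cv2.minAreaRect(q[:,:2].astype(np.float32)),cv2.boxPoints(cv2.minAreaRect(q[:,:2].astype(np.float32))).round(4).tolist())
    g=ok&(np.hypot(X-.249,Y+.573)<.16)&(Z>.16)&(V<70)
    q=W[g]-[.249,-.573,.223]; R=r.sense()["ee_rot"]; t=q@R
    for a,b in((-.08,-.04),(-.12,-.08),(-.16,-.12)):
        w=t[(t[:,2]>a)&(t[:,2]<=b)]
        if len(w): print("grip z",a,len(w),"x",np.percentile(w[:,0],[2,98]).round(3),"y",np.percentile(w[:,1],[2,98]).round(3))
p=np.load("scene0.npz")["p"]; cv2.imwrite("pics/crop2.png",cv2.resize(p[15:75,200:280,::-1],(800,600),interpolation=cv2.INTER_CUBIC))
```

```text
== top rim [0.6056 0.2195 0.1073]
disc [0.592  0.0361 0.0253] 190 [0.5851 0.0356 0.0607]
bar 69 ((0.5919073224067688, 0.0358109213411808), (0.01408565603196621, 0.05345918983221054), 20.236736297607422) 0.09048963835689272
deck ((0.5932696461677551, 0.04018150269985199), (0.09891469776630402, 0.09943067282438278), 88.01761627197266)
ptr [[0.5854 0.0542 0.091 ]] 8
mark [[0.5499 0.0391 0.05  ]] 14
handle line [ 0.1968 -0.9804  0.3408 -0.1762] angle -78.65156
blade c [ 0.36648586 -0.3060696 ] butt [ 0.3286 -0.1156] tip [ 0.3749 -0.3461] len 0.24040453 rect ((0.3510303497314453, -0.23037764430046082), (0.058060843497514725, 0.2405017614364624), 11.790597915649414)
block 929 ((0.3899194598197937, -0.48835477232933044), (0.09945950657129288, 0.11220262199640274), 10.399701118469238) [[0.33090001344680786, -0.4422000050544739], [0.35109999775886536, -0.5525000095367432], [0.4490000009536743, -0.534600019454956], [0.4287000000476837, -0.42419999837875366]]
grip z -0.12 1 x [0.022 0.022] y [0.016 0.016]
grip z -0.16 3 x [0.017 0.022] y [0.018 0.019]
== scene rim [0.6021 0.2219 0.1074]
disc [0
[... 378 characters left out ...]
22 -0.9772  0.3347 -0.1626] angle -77.7482
blade c [ 0.36212394 -0.30376095] butt [ 0.3235 -0.111 ] tip [ 0.3744 -0.3457] len 0.2452749 rect ((0.34743401408195496, -0.22910912334918976), (0.06490562111139297, 0.2455396205186844), 11.694734573364258)
block 341 ((0.3848980665206909, -0.48504525423049927), (0.10457994043827057, 0.11919795721769333), 13.137181282043457) [[0.3203999996185303, -0.4388999938964844], [0.3474999964237213, -0.5550000071525574], [0.44940000772476196, -0.5311999917030334], [0.4223000109195709, -0.41510000824928284]]
grip z -0.08 52 x [-0.036  0.036] y [-0.055  0.093]
grip z -0.12 332 x [-0.036  0.032] y [-0.038  0.1  ]
grip z -0.16 46 x [-0.026  0.016] y [-0.02   0.032]
```

View pics/crop2.png

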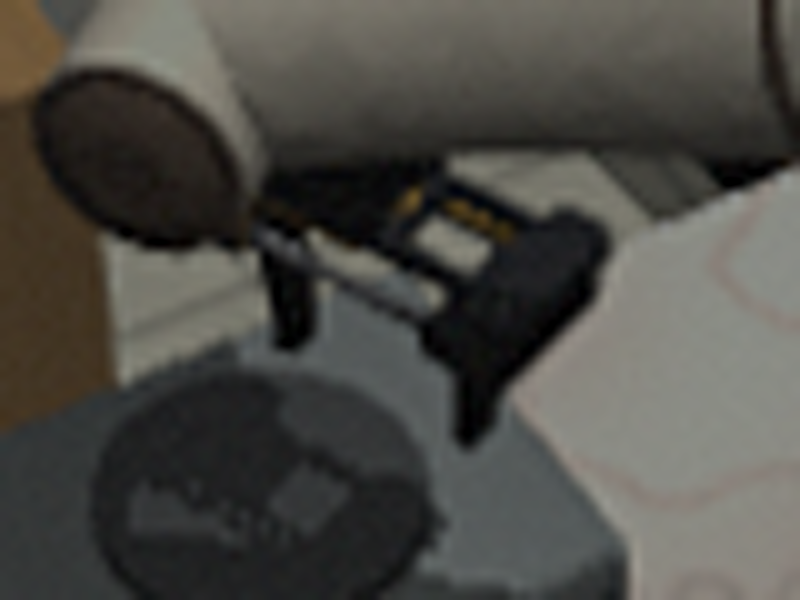

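Gripper body is 190 mm along tool y, so near the dial I keep tool y along the steamer's x. The bar must turn CCW by about 66°: I push its outer end with shut fingers, then square it with a lengthwise grip.

Call:
{"fn": "jog_arm", "kwargs": {
  "plan": "-0.99 0.77 0 0 0 0 1;-0.99 0.77 0 0 0 0 1;-0.99 0.77 0 0 0 0 1;-0.99 0.77 0 0 0 0 1;-0.99 0.77 0 0 0 0 1;-0.99 0.77 0 0 0 0 1;-0.99 0.77 0 0 0 0 1;-0.99 0.77 0 0 0 0 1;-0.99 0.77 0 0 0 0 1;-0.99 0.77 0 0 0 0 1"
}}

```text
time_s: 1.1
tcp_pos: [0.3995, -0.2967, 0.2222]
ee_rot: [[-0.917, -0.398, -0.001], [-0.398, 0.917, 0.0], [0.0, 0.001, -1.0]]
wrist_force: [0.2, 0.7, 0.1]
gripper_width: 0.171
gripper_force: 0.0
```

Call:
{"fn": "jog_arm", "kwargs": {
  "plan": "-0.99 0.77 0 0 0 0 1;-0.99 0.77 0 0 0 0 1;-0.99 0.77 0 0 0 0 1;-0.99 0.77 0 0 0 0 1;-0.99 0.77 0 0 0 0 1;-0.99 0.77 0 0 0 0 1;-0.99 0.77 0 0 0 0 1;-0.99 0.77 0 0 0 0 1;-0.99 0.77 0 0 0 0 1;-0.99 0.77 0 0 0 0 1"
}}

```text
time_s: 2.1
tcp_pos: [0.5498, -0.0216, 0.2222]
ee_rot: [[-0.917, -0.399, -0.001], [-0.399, 0.917, -0.0], [0.001, 0.0, -1.0]]
wrist_force: [0.3, 0.7, 0.0]
gripper_width: 0.006
gripper_force: 0.0
```

Call:
{"fn": "jog_arm", "kwargs": {
  "plan": "0 0 0 0 0 -1 1;0 0 0 0 0 -1 1;0 0 0 0 0 -1 1;0 0 0 0 0 -1 1;0 0 0 0 0 -1 1;0 0 0 0 0 -1 1;0 0 0 0 0 -1 1;0 0 0 0 0 -0.78 1;0 0 0 0 0 0 1;0 0 0 0 0 0 1"
}}

```text
time_s: 3.1
tcp_pos: [0.5494, -0.0229, 0.2222]
ee_rot: [[-0.077, -0.997, -0.001], [-0.997, 0.077, -0.0], [0.0, 0.001, -1.0]]
wrist_force: [-0.1, -0.2, 0.3]
gripper_width: 0.005
gripper_force: 0.0
```

```bash
cat >> h.py <<'E'
def go(x,y,z=None,yaw=None):
    "needed shift in tool units(25mm) to reach world target, and turn about tool z (8deg) to set tool-y heading"
    s=r.sense(); R=np.array(s["ee_rot"]); p=np.array(s["tcp_pos"]); t=np.array([x,y,p[2] if z is None else z])
    a=np.degrees(np.arctan2(R[1,1],R[0,1]))
    print("t",round(s["time_s"],2),"tcp",p.round(4),"yaw",a.round(2),"zaxis",R[:,2].round(3),"w",round(s["gripper_width"],3),"F",np.round(s["wrist_force"],1),"need units",(R.T@(t-p)/.025).round(2),"turn",None if yaw is None else round(-((yaw-a+90)%180-90)/8,2))
E
python3 -c "
from h import *
go(.5657,.0065,.068,175.7); print(r.sense()['joints'].round(1))"
```

```text
t 3.1 tcp [ 0.5494 -0.0229  0.2222] yaw 175.58 zaxis [-0.001 -0.    -1.   ] w 0.005 F [-0.1 -0.2  0.3] need units [-1.22 -0.56  6.17] turn -0.01
[ 14.5  14.8 -10.2  -0.  -65.1 -18.9]
```

Call:
{"fn": "jog_arm", "kwargs": {
  "plan": "-0.61 -0.28 0 0 0 0 1;-0.61 -0.28 0 0 0 0 1;0 0 1 0 0 0 1;0 0 1 0 0 0 1;0 0 1 0 0 0 1;0 0 1 0 0 0 1;0 0 1 0 0 0 1;0 0 0.8 0 0 0 1;0 0 0.35 0 0 0 1;0 0 0 0 0 0 1"
}}

```text
time_s: 4.1
tcp_pos: [0.5656, 0.0071, 0.0675]
ee_rot: [[-0.074, -0.997, -0.003], [-0.997, 0.074, -0.001], [0.001, 0.003, -1.0]]
wrist_force: [-0.8, -0.1, 0.1]
gripper_width: 0.004
gripper_force: 0.0
```

Call:
{"fn": "jog_arm", "kwargs": {
  "plan": "0 -0.2 0 0 0 0 1;0 -0.2 0 0 0 0 1;-0.05 -0.2 0 0 0 0 1;-0.05 -0.2 0 0 0 0 1;-0.05 -0.2 0 0 0 0 1;-0.05 -0.2 0 0 0 0 1;-0.05 -0.15 0 0 0 0 1;-0.05 -0.15 0 0 0 0 1;0 0 0 0 0 0 1;0 0 0 0 0 0 1"
}}

```text
time_s: 5.1
tcp_pos: [0.6049, 0.0114, 0.069]
ee_rot: [[-0.074, -0.997, 0.002], [-0.997, 0.074, 0.0], [-0.001, -0.002, -1.0]]
wrist_force: [0.7, -0.6, -1.4]
gripper_width: 0.003
gripper_force: 0.4
```

Run:
```python
from h import *
go(.59,.0363,.066,175.7)
p,d,K,T,_=cap("scene"); cv2.imwrite("pics/d1.png",cv2.resize(p[170:260,190:310,::-1],(800,600),interpolation=cv2.INTER_CUBIC))
```

```text
t 5.1 tcp [0.6049 0.0114 0.069 ] yaw 175.73 zaxis [ 0.002  0.    -1.   ] w 0.003 F [ 0.7 -0.6 -1.4] need units [-0.95  0.67  0.12] turn 0.0
```

View pics/d1.png

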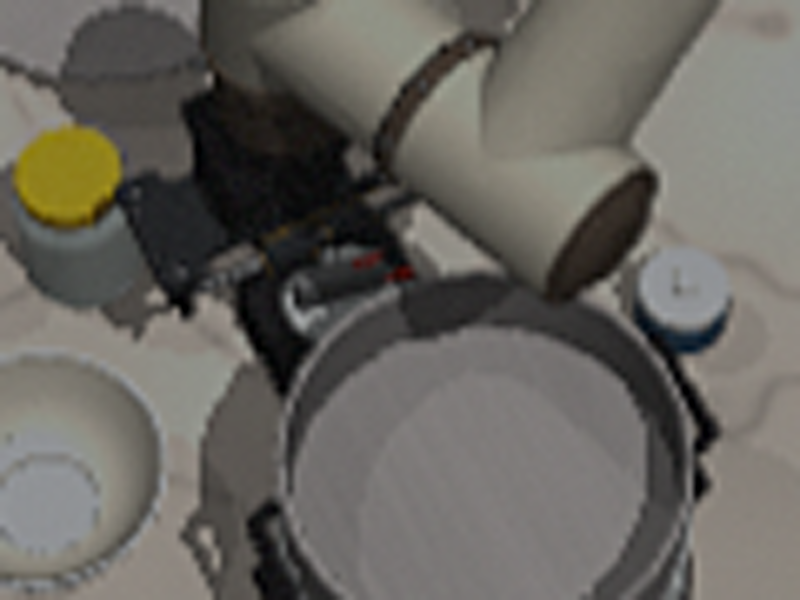

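The crop shows the bar running from (300,290) to its red tip at (370,262), close to the zero mark at (400,273), so about 10–15° remain. Now the lengthwise squaring grip.

Call:
{"fn": "jog_arm", "kwargs": {
  "plan": "0.1 0.1 0 0 0 0 1;0 0 -0.8 0 0 0 1;0 0 -1 0 0 0 -1;0 0 -0.3 0 0 0 -1;-0.35 0.2 0 0 0 0 -1;-0.35 0.2 0 0 0 0 -1;-0.35 0.17 0 0 0 0 -1;0 0 0 0 0 0 -1;0 0 0 0 0 0 -1;0 0 0 0 0 0 -1"
}}

```text
time_s: 6.15
tcp_pos: [0.5888, 0.0361, 0.1209]
ee_rot: [[-0.075, -0.997, -0.001], [-0.997, 0.075, -0.0], [0.0, 0.001, -1.0]]
wrist_force: [0.6, 0.6, -0.8]
gripper_width: 0.645
gripper_force: 0.0
```

```bash
python3 -c "
from h import *
go(.59,.0363,.069,175.7)"
```

```text
t 6.15 tcp [0.5888 0.0361 0.1209] yaw 175.73 zaxis [-0.001 -0.    -1.   ] w 0.645 F [ 0.6  0.6 -0.8] need units [-0.01 -0.05  2.08] turn 0.0
```

Call:
{"fn": "jog_arm", "kwargs": {
  "plan": "0 0 0 0 0 0 -1;0 0 0 0 0 0 -1;0 0 0 0 0 0 -1;0 0 0 0 0 0 -1;0 0 0.7 0 0 0 -1;0 0 0.7 0 0 0 -1;0 0 0.7 0 0 0 -1;0 0 0 0 0 0 -1;0 0 0 0 0 0 0;0 0 0 0 0 0 0"
}}

```text
time_s: 7.15
tcp_pos: [0.5898, 0.0363, 0.0699]
ee_rot: [[-0.074, -0.997, 0.002], [-0.997, 0.074, 0.0], [-0.001, -0.002, -1.0]]
wrist_force: [-0.4, -0.8, -0.0]
gripper_width: 0.897
gripper_force: 0.0
```

Call:
{"fn": "jog_arm", "kwargs": {
  "plan": "0 0 0 0 0 0 0.2;0 0 0 0 0 0 0.3;0 0 0 0 0 0 0.4;0 0 0 0 0 0 0.6;0 0 0 0 0 0 0.6;0 0 0 0 0 0 0.6;0 0 0 0 0 0 0.6;0 0 0 0 0 0 0.6;0 0 0 0 0 0 0.6;0 0 0 0 0 0 0.6"
}}

```text
time_s: 8.15
tcp_pos: [0.5921, 0.0366, 0.0697]
ee_rot: [[-0.074, -0.997, 0.007], [-0.997, 0.074, 0.001], [-0.002, -0.007, -1.0]]
wrist_force: [5.9, -1.5, -2.7]
gripper_width: 0.624
gripper_force: 30.0
```

```bash
python3 -c "
from h import *
go(.59,.0363,.069,175.7)"
```

```text
t 8.15 tcp [0.5921 0.0366 0.0697] yaw 175.77 zaxis [ 0.007  0.001 -1.   ] w 0.624 F [ 5.9 -1.5 -2.7] need units [0.02 0.08 0.03] turn 0.01
```

The opening of 54 mm matches the bar length and the yaw is held, so the dial should be at zero. I release and go to the first pot, checking the dial from above on the way.

Call:
{"fn": "jog_arm", "kwargs": {
  "plan": "0 0 0 0 0 0 0;0 0 0 0 0 0 -0.5;0 0 0 0 0 0 -1;0 0 0 0 0 0 -1;0 0 0 0 0 0 -1;0 0 -1 0 0 0 -1;0 0 -1 0 0 0 -1;0 0 -1 0 0 0 -1;0 0 -0.4 0 0 0 -1;0 1 0 0 0 0 -1"
}}

```text
time_s: 9.15
tcp_pos: [0.5665, 0.0383, 0.1552]
ee_rot: [[-0.075, -0.997, 0.005], [-0.997, 0.075, 0.001], [-0.001, -0.005, -1.0]]
wrist_force: [-0.9, 0.8, -0.5]
gripper_width: 0.997
gripper_force: 0.0
```

Call:
{"fn": "jog_arm", "kwargs": {
  "plan": "0.25 1 0 0 0 0 -1;0.25 1 0 0 0 0 -1;0.25 1 0 0 0 0 -1;0.25 1 0 0 0 0 -1;0 0 0 0 0 1 -1;0 0 0 0 0 1 -1;0 0 0 0 0 1 -1;0 0 0 0 0 1 -1;0 0 0 0 0 1 -1;0 0 0 0 0 0.1 -1"
}}

```text
time_s: 10.15
tcp_pos: [0.4617, 0.0204, 0.1532]
ee_rot: [[-0.709, -0.706, -0.001], [-0.706, 0.709, -0.0], [0.001, 0.001, -1.0]]
wrist_force: [-0.3, 1.2, -0.2]
gripper_width: 0.999
gripper_force: 0.0
```

Run:
```python
from h import *
go(.438,.0075,.010,135)
p,d,K,T,_=cap("top"); cv2.imwrite("pics/d2.png",cv2.resize(p[140:260,120:280,::-1],(800,600),interpolation=cv2.INTER_CUBIC))
hsv=cv2.cvtColor(p,cv2.COLOR_RGB2HSV); H,S,V=[hsv[...,i].astype(int) for i in range(3)]
W=pts(d,K,T);X,Y,Z=W[...,0],W[...,1],W[...,2]
q=W[(np.hypot(X-.592,Y-.0361)<.045)&(Z>.08)&(Z<.1)]; b=cv2.minAreaRect(q[:,:2].astype(np.float32)); print(len(q),b)
red=((H<8)|(H>172))&(S>110)
for c,z in(((.565,.038),.091),((.55,.04),.05)):
    m=red&(np.hypot(X-c[0],Y-c[1])<.012)&(abs(Z-z)<.012); v,u=np.nonzero(m); print(len(u),ray([u.mean(),v.mean()],z,K,T).round(4) if len(u) else 0)
```

```text
t 10.15 tcp [0.4617 0.0204 0.1532] yaw 134.88 zaxis [-0.001 -0.    -1.   ] w 0.999 F [-0.3  1.2 -0.2] need units [1.03 0.3  5.73] turn -0.01
66 ((0.5918034911155701, 0.035825543105602264), (0.014121520332992077, 0.053634244948625565), 77.47846221923828)
5 [[0.5717 0.0398 0.091 ]]
15 [[0.5505 0.0387 0.05  ]]
```

View pics/d2.png

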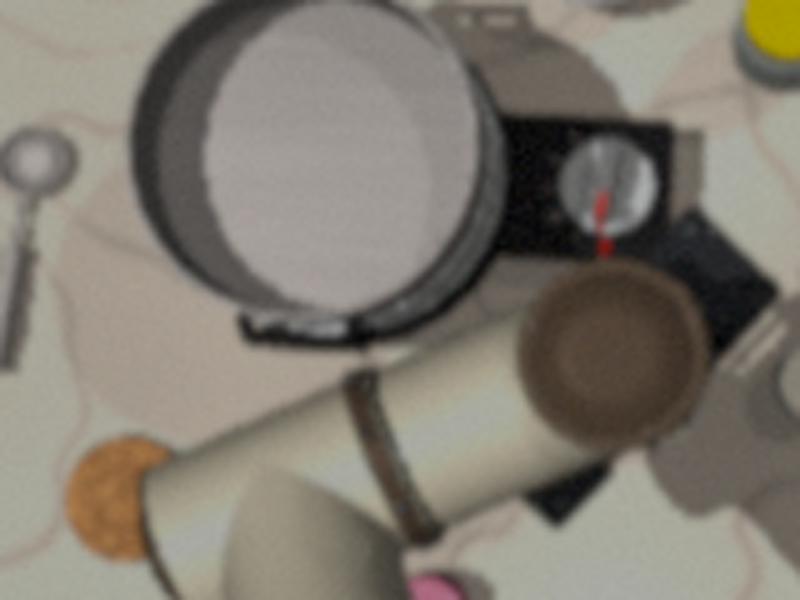

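```bash
cat > dial.py <<'E'
from h import *
def dial():
  for n in("top","scene"):
    A=[]
    for k in range(3):
        p,d,K,T,_=cap(n)
        W=pts(d,K,T);X,Y,Z=W[...,0],W[...,1],W[...,2]
        q=W[(np.hypot(X-.591,Y-.0361)<.034)&(Z>.079)&(Z<.1)][:,:2]; c=np.cov(q.T); w,v=np.linalg.eigh(c); a=v[:,1]; A.append(np.degrees(np.arctan2(a[1],a[0]))%180)
        b=cv2.minAreaRect(q.astype(np.float32))
    hsv=cv2.cvtColor(p,cv2.COLOR_RGB2HSV); H,S,V=[hsv[...,i].astype(int) for i in range(3)]
    red=((H<8)|(H>172))&(S>110)&(abs(X-.56)<.04)&(abs(Y-.04)<.03); o=[]
    for z in(.091,.05):
        v,u=np.nonzero(red&(abs(Z-z)<.014)); o.append(ray([u.mean(),v.mean()],z,K,T)[0,:2].round(4) if len(u) else None)
    print(n,"pca",np.round(A,1),"rect",b,"ptr,mark",o,len(q))
E
python3 -c "
from dial import *
dial()"
```

```text
top pca [169.4 169.2 169.4] rect ((0.5915340781211853, 0.03581676259636879), (0.014403501525521278, 0.053018275648355484), 77.79319763183594) ptr,mark [array([0.5737, 0.0399]), array([0.5499, 0.0386])] 68
scene pca [166.  167.7 168.6] rect ((0.5879021883010864, 0.036870695650577545), (0.019302846863865852, 0.05311070755124092), 77.11347198486328) ptr,mark [array([0.5688, 0.0405]), array([0.5475, 0.0375])] 63
```

Bar stands at about 168.3° and the zero direction is about 175.8°, so the squaring jammed roughly 7.5° short. I go back, grip along the bar and turn the rest.

Call:
{"fn": "jog_arm", "kwargs": {
  "plan": "-0.824 -0.648 0 0 0 0 -1;-0.824 -0.648 0 0 0 0 -1;-0.824 -0.648 0 0 0 0 -1;-0.824 -0.648 0 0 0 0 -1;-0.824 -0.648 0 0 0 0 -1;0 0 0 0 0 -1 -1;0 0 0 0 0 -1 -1;0 0 0 0 0 -1 -1;0 0 0 0 0 -1 -1;0 0 0 0 0 -0.18 -1"
}}

```text
time_s: 11.5
tcp_pos: [0.5925, 0.0359, 0.1536]
ee_rot: [[-0.2, -0.98, -0.0], [-0.98, 0.2, -0.0], [0.0, 0.0, -1.0]]
wrist_force: [-1.0, -0.5, 0.4]
gripper_width: 1.003
gripper_force: 0.0
```

```bash
python3 -c "
from h import *
go(.5918,.0360,.069,168.3)"
```

```text
t 11.5 tcp [0.5925 0.0359 0.1536] yaw 168.45 zaxis [-0. -0. -1.] w 1.003 F [-1.  -0.5  0.4] need units [-0.    0.03  3.39] turn 0.02
```

Call:
{"fn": "jog_arm", "kwargs": {
  "plan": "0 0 1 0 0 0 -1;0 0 1 0 0 0 -1;0 0 0.9 0 0 0 -1;0 0 0.45 0 0 0 -0.6;0 0 0 0 0 0 0;0 0 0 0 0 0 0.2;0 0 0 0 0 0 0.4;0 0 0 0 0 0 0.4;0 0 0 0 0 0 0.4;0 0 0 0 0 0 0.4"
}}

```text
time_s: 12.5
tcp_pos: [0.5926, 0.0361, 0.0712]
ee_rot: [[-0.202, -0.979, 0.001], [-0.979, 0.202, 0.0], [-0.0, -0.001, -1.0]]
wrist_force: [-2.9, 1.3, 6.2]
gripper_width: 0.613
gripper_force: 30.0
```

Call:
{"fn": "jog_arm", "kwargs": {
  "plan": "0 0 0 0 0 -0.25 0.4;0 0 0 0 0 -0.25 0.4;0 0 0 0 0 -0.25 0.4;0 0 0 0 0 -0.2 0.4;0 0 0 0 0 0 0.4;0 0 0 0 0 0 0;0 0 0 0 0 0 -0.5;0 0 0 0 0 0 -1;0 0 0 0 0 0 -1;0 0 0 0 0 0 -1"
}}

```text
time_s: 13.5
tcp_pos: [0.5926, 0.0358, 0.0698]
ee_rot: [[-0.071, -0.998, -0.0], [-0.998, 0.071, -0.0], [0.0, 0.0, -1.0]]
wrist_force: [0.4, 0.1, 0.1]
gripper_width: 0.894
gripper_force: 0.0
```

Call:
{"fn": "jog_arm", "kwargs": {
  "plan": "0 0 -1 0 0 0 -1;0 0 -1 0 0 0 -1;0 0 -1 0 0 0 -1;0 0 -0.4 0 0 0 -1;0.24 1 0 0 0 0 -1;0.24 1 0 0 0 0 -1;0.24 1 0 0 0 0 -1;0.24 1 0 0 0 0 -1;0.24 1 0 0 0 0 -1;0 0 0 0 0 0 -1"
}}

```text
time_s: 14.5
tcp_pos: [0.4621, 0.0139, 0.1543]
ee_rot: [[-0.071, -0.997, -0.003], [-0.997, 0.071, -0.0], [0.0, 0.003, -1.0]]
wrist_force: [0.7, 0.7, 0.7]
gripper_width: 0.998
gripper_force: 0.0
```

```bash
python3 -c "
from dial import *
dial()
go(.438,.0075,.010,135)"
```

```text
top pca [175.  174.3 174.8] rect ((0.6015266180038452, 0.03454163670539856), (0.013618966564536095, 0.03527598828077316), 88.84734344482422) ptr,mark [None, None] 46
scene pca [176.5 176.  175.5] rect ((0.5874713063240051, 0.03781373053789139), (0.018031710758805275, 0.051632992923259735), 89.24324035644531) ptr,mark [array([0.57  , 0.0371]), array([0.5469, 0.0364])] 58
t 14.8 tcp [0.4665 0.0149 0.1548] yaw 175.95 zaxis [-0. -0. -1.] w 1.0 F [ 0.3  0.1 -0.3] need units [0.38 1.11 5.79] turn 5.12
```

Call:
{"fn": "jog_arm", "kwargs": {
  "plan": "0 0 0 0 0 1 -1;0 0 0 0 0 1 -1;0 0 0 0 0 1 -1;0 0 0 0 0 1 -1;0 0 0 0 0 1 -1;0.51 0.3 0 0 0 0.12 -1;0.51 0.3 0 0 0 0 -1;0 0 1 0 0 0 -1;0 0 1 0 0 0 -1;0 0 1 0 0 0 -1"
}}

```text
time_s: 15.8
tcp_pos: [0.4379, 0.0073, 0.0793]
ee_rot: [[-0.707, -0.707, 0.001], [-0.707, 0.707, 0.0], [-0.001, -0.001, -1.0]]
wrist_force: [-0.3, 0.2, 0.4]
gripper_width: 0.994
gripper_force: 0.0
```

Call:
{"fn": "jog_arm", "kwargs": {
  "plan": "0 0 1 0 0 0 -1;0 0 1 0 0 0 -1;0 0 0.5 0 0 0 -1;0 0 0.25 0 0 0 -1;0 0 0 0 0 0 0;0 0 0 0 0 0 0.5;0 0 0 0 0 0 0.5;0 0 0 0 0 0 0.5;0 0 0 0 0 0 0.5;0 0 0 0 0 0 0.5"
}}

```text
time_s: 16.8
tcp_pos: [0.4377, 0.0073, 0.0119]
ee_rot: [[-0.707, -0.707, 0.001], [-0.707, 0.707, 0.0], [-0.001, -0.001, -1.0]]
wrist_force: [-0.3, -0.1, 4.1]
gripper_width: 0.636
gripper_force: 30.0
```

```bash
python3 -c "
from h import *
go(.5673,.1823,.25,135)"
```

```text
t 16.8 tcp [0.4377 0.0073 0.0119] yaw 135.01 zaxis [ 0.001  0.    -1.   ] w 0.636 F [-0.3 -0.1  4.1] need units [-8.63  1.28 -9.51] turn 0.0
```

Call:
{"fn": "jog_arm", "kwargs": {
  "plan": "0 0 -1 0 0 0 0.5;0 0 -1 0 0 0 0.5;0 0 -1 0 0 0 0.5;0 0 -1 0 0 0 0.5;0 0 -1 0 0 0 0.5;0 0 -1 0 0 0 0.5;-0.86 0.13 -0.88 0 0 0 0.5;-0.86 0.13 -0.88 0 0 0 0.5;-0.86 0.13 -0.88 0 0 0 0.5;-0.86 0.13 -0.88 0 0 0 0.5"
}}

```text
time_s: 17.8
tcp_pos: [0.4884, 0.0776, 0.2498]
ee_rot: [[-0.707, -0.707, -0.001], [-0.707, 0.707, 0.0], [0.001, 0.001, -1.0]]
wrist_force: [0.7, -0.7, -2.0]
gripper_width: 0.636
gripper_force: 30.0
```

Call:
{"fn": "jog_arm", "kwargs": {
  "plan": "-0.865 0.127 0 0 0 0 0.5;-0.865 0.127 0 0 0 0 0.5;-0.865 0.127 0 0 0 0 0.5;-0.865 0.127 0 0 0 0 0.5;-0.865 0.127 0 0 0 0 0.5;-0.865 0.127 0 0 0 0 0.5;0 0 0.8 0 0 0 0.5;0 0 1 0 0 0 0.5;0 0 1 0 0 0 0.5;0 0 0 0 0 0 0.5"
}}

```text
time_s: 18.8
tcp_pos: [0.564, 0.1811, 0.1746]
ee_rot: [[-0.708, -0.706, -0.01], [-0.706, 0.708, -0.004], [0.01, 0.004, -1.0]]
wrist_force: [-0.5, -0.2, -1.9]
gripper_width: 0.639
gripper_force: 30.0
```

```bash
python3 -c "
from h import *
go(.5673,.1823,.1475,135)"
```

```text
t 18.8 tcp [0.564  0.1811 0.1746] yaw 134.95 zaxis [-0.01  -0.004 -1.   ] w 0.639 F [-0.5 -0.2 -1.9] need units [-0.14 -0.06  1.08] turn -0.01
```

Call:
{"fn": "jog_arm", "kwargs": {
  "plan": "0 0 0.4 0 0 0 0.5;0 0 0.3 0 0 0 0.5;0 0 0.2 0 0 0 0.5;0 0 0.14 0 0 0 0.5;0 0 0.05 0 0 0 0.5;0 0 0 0 0 0 0;0 0 0 0 0 0 -0.6;0 0 0 0 0 0 -1;0 0 0 0 0 0 -1;0 0 0 0 0 0 -1"
}}

```text
time_s: 19.8
tcp_pos: [0.5672, 0.1824, 0.1524]
ee_rot: [[-0.707, -0.707, 0.001], [-0.707, 0.707, 0.0], [-0.001, -0.0, -1.0]]
wrist_force: [-0.1, -0.6, -0.0]
gripper_width: 0.913
gripper_force: 0.0
```

Call:
{"fn": "jog_arm", "kwargs": {
  "plan": "0 0 -1 0 0 0 -1;0 0 -1 0 0 0 -1;0 0 -1 0 0 0 -1;0 0 -1 0 0 0 -1;1 0.2 0 0 0 0 -1;1 0.2 0 0 0 0 -1;1 0.5 0 0 0 0 -1;1 0.5 0 0 0 0 -1;1 0.5 0 0 0 0 -1;1 0.5 0 0 0 0 -1"
}}

```text
time_s: 20.8
tcp_pos: [0.4175, 0.1182, 0.2522]
ee_rot: [[-0.707, -0.707, 0.0], [-0.707, 0.707, 0.0], [-0.0, -0.0, -1.0]]
wrist_force: [0.5, -0.7, -0.7]
gripper_width: 1.002
gripper_force: 0.0
```

```bash
python3 -c "
from h import *
go(.4095,.1275,.010,135)"
```

```text
t 20.8 tcp [0.4175 0.1182 0.2522] yaw 134.99 zaxis [ 0.  0. -1.] w 1.002 F [ 0.5 -0.7 -0.7] need units [-0.03  0.49  9.69] turn -0.0
```

```bash
cat > pots.py <<'E'
from h import *
def pots():
  for n in("top","scene"):
    p,d,K,T,_=cap(n); W=pts(d,K,T);X,Y,Z=W[...,0],W[...,1],W[...,2]
    hsv=cv2.cvtColor(p,cv2.COLOR_RGB2HSV); S,V=hsv[...,1],hsv[...,2]
    tier=np.hypot(X-.6055,Y-.2205)<.1
    m=(d>0)&(S<60)&(V>80)&(((abs(Z-.044)<.01)&(X<.48)&(X>.28)&(abs(Y)<.4))|(tier&(abs(Z-.179)<.01)))
    k,l,st,ce=cv2.connectedComponentsWithStats(m.astype(np.uint8))
    for i in range(1,k):
        if st[i,4]>=30:
            q=W[l==i]; print(n,"n",st[i,4],"med",np.median(q,0).round(4),"mid",((q.min(0)+q.max(0))/2).round(4)[:2])
E
python3 -c "
from pots import *
pots()"
```

```text
top n 236 med [0.5649 0.1816 0.1773] mid [0.5651 0.1817]
top n 51 med [ 0.4747 -0.2693  0.0412] mid [ 0.4749 -0.2724]
top n 191 med [ 0.4531 -0.1071  0.0422] mid [ 0.4519 -0.1074]
scene n 48 med [ 0.473  -0.2707  0.0409] mid [ 0.473  -0.2756]
scene n 107 med [ 0.4482 -0.1047  0.0438] mid [ 0.4493 -0.1066]
scene n 137 med [0.4056 0.1287 0.0429] mid [0.4047 0.1275]
scene n 165 med [0.5637 0.1859 0.1775] mid [0.5619 0.1841]
scene n 141 med [0.3595 0.2847 0.0431] mid [0.3596 0.2823]
```

Call:
{"fn": "jog_arm", "kwargs": {
  "plan": "0 0.45 1 0 0 0 -1;0 0 1 0 0 0 -1;0 0 1 0 0 0 -1;0 0 1 0 0 0 -1;0 0 1 0 0 0 -1;0 0 1 0 0 0 -1;0 0 1 0 0 0 -1;0 0 1 0 0 0 -1;0 0 1 0 0 0 -1;0 0 0.4 0 0 0 -1"
}}

```text
time_s: 21.9
tcp_pos: [0.4102, 0.1262, 0.0152]
ee_rot: [[-0.707, -0.707, -0.003], [-0.707, 0.707, -0.002], [0.003, 0.0, -1.0]]
wrist_force: [0.2, 0.1, 0.3]
gripper_width: 1.0
gripper_force: 0.0
```

Call:
{"fn": "jog_arm", "kwargs": {
  "plan": "0 0 0.28 0 0 0 -1;0 0 0 0 0 0 -1;0 0 0 0 0 0 0;0 0 0 0 0 0 0.5;0 0 0 0 0 0 0.5;0 0 0 0 0 0 0.5;0 0 0 0 0 0 0.5;0 0 0 0 0 0 0.5;0 0 0 0 0 0 0.5;0 0 0 0 0 0 0.5"
}}

```text
time_s: 22.9
tcp_pos: [0.4107, 0.1268, 0.0104]
ee_rot: [[-0.707, -0.707, 0.0], [-0.707, 0.707, 0.0], [-0.0, -0.0, -1.0]]
wrist_force: [-1.7, -0.2, 5.8]
gripper_width: 0.638
gripper_force: 30.0
```

```bash
python3 -c "
from h import *
go(.645,.2585,.26,135)"
```

```text
t 22.9 tcp [0.4107 0.1268 0.0104] yaw 135.01 zaxis [ 0.  0. -1.] w 0.638 F [-1.7 -0.2  5.8] need units [-10.36  -2.9   -9.98] turn 0.0
```

Call:
{"fn": "jog_arm", "kwargs": {
  "plan": "0 0 -1 0 0 0 0.5;0 0 -1 0 0 0 0.5;0 0 -1 0 0 0 0.5;0 0 -1 0 0 0 0.5;0 0 -1 0 0 0 0.5;0 0 -1 0 0 0 0.5;0 0 -1 0 0 0 0.5;-0.8 -0.2 -1 0 0 0 0.5;-0.9 -0.26 -1 0 0 0 0.5;-0.9 -0.26 -1 0 0 0 0.5"
}}

```text
time_s: 23.9
tcp_pos: [0.4692, 0.1599, 0.2604]
ee_rot: [[-0.707, -0.707, -0.001], [-0.707, 0.707, -0.0], [0.001, 0.001, -1.0]]
wrist_force: [0.3, 0.3, -1.8]
gripper_width: 0.635
gripper_force: 30.0
```

Call:
{"fn": "jog_arm", "kwargs": {
  "plan": "-0.97 -0.27 0 0 0 0 0.5;-0.97 -0.27 0 0 0 0 0.5;-0.97 -0.27 0 0 0 0 0.5;-0.97 -0.27 0 0 0 0 0.5;-0.97 -0.27 0 0 0 0 0.5;-0.97 -0.27 0 0 0 0 0.5;-0.97 -0.28 0 0 0 0 0.5;-0.97 -0.28 0 0 0 0 0.5;0 0 0.5 0 0 0 0.5;0 0 1 0 0 0 0.5"
}}

```text
time_s: 24.9
tcp_pos: [0.6458, 0.259, 0.222]
ee_rot: [[-0.707, -0.707, 0.001], [-0.707, 0.707, 0.001], [-0.002, -0.0, -1.0]]
wrist_force: [-0.3, 0.8, -2.5]
gripper_width: 0.638
gripper_force: 30.0
```

Call:
{"fn": "jog_arm", "kwargs": {
  "plan": "0 0 1 0 0 0 0.5;0 0 1 0 0 0 0.5;0 0 0.5 0 0 0 0.5;0 0 0 0 0 0 0.5;0 0 0 0 0 0 0.5;0 0 0 0 0 0 0.5;0 0 0 0 0 0 0.5;0 0 0 0 0 0 0.5;0 0 0 0 0 0 0.5;0 0 0 0 0 0 0.5"
}}

```text
time_s: 25.9
tcp_pos: [0.645, 0.2585, 0.1603]
ee_rot: [[-0.707, -0.707, 0.0], [-0.707, 0.707, 0.0], [-0.0, -0.0, -1.0]]
wrist_force: [0.5, -0.3, -1.6]
gripper_width: 0.637
gripper_force: 30.0
```

```bash
python3 -c "
from h import *
go(.645,.2585,.146,135)"
```

```text
t 25.9 tcp [0.645  0.2585 0.1603] yaw 135.0 zaxis [ 0.  0. -1.] w 0.637 F [ 0.5 -0.3 -1.6] need units [ 0.   -0.    0.57] turn 0.0
```

Call:
{"fn": "jog_arm", "kwargs": {
  "plan": "0 0 0.25 0 0 0 0.5;0 0 0.15 0 0 0 0.5;0 0 0.1 0 0 0 0.5;0 0 0.05 0 0 0 0.5;0 0 0 0 0 0 0.5;0 0 0 0 0 0 0;0 0 0 0 0 0 -0.6;0 0 0 0 0 0 -1;0 0 0 0 0 0 -1;0 0 0 0 0 0 -1"
}}

```text
time_s: 26.9
tcp_pos: [0.6451, 0.2586, 0.1467]
ee_rot: [[-0.707, -0.707, 0.001], [-0.707, 0.707, 0.0], [-0.001, -0.0, -1.0]]
wrist_force: [-0.1, -0.6, -0.6]
gripper_width: 0.917
gripper_force: 0.0
```

Call:
{"fn": "jog_arm", "kwargs": {
  "plan": "0 0 -1 0 0 0 -1;0 0 -1 0 0 0 -1;0 0 -1 0 0 0 -1;0 0 -1 0 0 0 -1;0 0 -0.4 0 0 0 -1;0.8 0.95 0 0 0 0 -1;0.81 0.95 0 0 0 0 -1;0.81 0.95 0 0 0 0 -1;0.81 0.95 0 0 0 0 -1;0.81 0.95 0 0 0 0 -1"
}}

```text
time_s: 27.9
tcp_pos: [0.4881, 0.2708, 0.2555]
ee_rot: [[-0.707, -0.707, -0.001], [-0.707, 0.707, -0.001], [0.001, 0.0, -1.0]]
wrist_force: [-0.4, 0.6, 0.5]
gripper_width: 1.0
gripper_force: 0.0
```

Call:
{"fn": "jog_arm", "kwargs": {
  "plan": "0.81 0.95 0 0 0 0 -1;0.81 0.95 0 0 0 0 -1;0.81 0.95 0 0 0 0 -1;0.81 0.95 0 0 0 0 -1;0 0 1 0 0 -1 -1;0 0 1 0 0 -1 -1;0 0 1 0 0 -1 -1;0 0 1 0 0 -1 -1;0 0 0.5 0 0 -1 -1;0 0 0 0 0 -1 -1"
}}

```text
time_s: 28.9
tcp_pos: [0.3638, 0.2793, 0.1412]
ee_rot: [[0.058, -0.998, -0.004], [-0.998, -0.058, -0.005], [0.004, 0.004, -1.0]]
wrist_force: [-0.0, -0.8, 0.4]
gripper_width: 1.001
gripper_force: 0.0
```

Call:
{"fn": "jog_arm", "kwargs": {
  "plan": "0 0 0 0 0 -1 -1;0 0 0 0 0 -1 -1;0 0 0 0 0 -1 -1;0 0 0 0 0 -1 -1;0 0 0 0 0 -1 -1;0 0 0 0 0 -0.25 -1;0 0 0 0 0 0 -1;0 0 0 0 0 0 -1;0 0 0 0 0 0 -1;0 0 0 0 0 0 -1"
}}

```text
time_s: 29.9
tcp_pos: [0.3651, 0.2809, 0.1437]
ee_rot: [[0.707, -0.707, -0.0], [-0.707, -0.707, -0.0], [-0.0, 0.0, -1.0]]
wrist_force: [-0.8, 0.7, -0.0]
gripper_width: 1.0
gripper_force: 0.0
```

```bash
python3 -c "
from pots import *
pots()
go(.3645,.2817,.010,225)"
```

```text
top n 234 med [0.6426 0.2574 0.1768] mid [0.6428 0.2576]
top n 235 med [0.5653 0.1817 0.1773] mid [0.5656 0.1816]
top n 52 med [ 0.4755 -0.2707  0.0409] mid [ 0.475  -0.2726]
top n 189 med [ 0.453  -0.1071  0.0417] mid [ 0.4518 -0.1076]
top n 133 med [0.3698 0.2739 0.0424] mid [0.366 0.278]
scene n 46 med [ 0.4749 -0.271   0.042 ] mid [ 0.4718 -0.2731]
scene n 117 med [ 0.4478 -0.1045  0.0435] mid [ 0.4482 -0.1055]
scene n 169 med [0.5631 0.1855 0.1777] mid [0.5625 0.1836]
scene n 62 med [0.3716 0.2954 0.0417] mid [0.3673 0.2908]
scene n 181 med [0.6398 0.2609 0.1771] mid [0.6394 0.2595]
t 30.0 tcp [0.3651 0.2809 0.1438] yaw -135.01 zaxis [-0. -0. -1.] w 1.003 F [-0.   0.1  0.3] need units [-0.04 -0.    5.35] turn -0.0
```

Call:
{"fn": "jog_arm", "kwargs": {
  "plan": "0 0 1 0 0 0 -1;0 0 1 0 0 0 -1;0 0 1 0 0 0 -1;0 0 1 0 0 0 -1;0 0 1 0 0 0 -1;0 0 0.35 0 0 0 -1;0 0 0 0 0 0 -1;0 0 0 0 0 0 0;0 0 0 0 0 0 0.5;0 0 0 0 0 0 0.5"
}}

```text
time_s: 31.0
tcp_pos: [0.3656, 0.2816, 0.0111]
ee_rot: [[0.707, -0.707, 0.001], [-0.707, -0.707, 0.002], [-0.0, -0.002, -1.0]]
wrist_force: [-0.5, 0.0, 0.8]
gripper_width: 0.807
gripper_force: 0.0
```

Call:
{"fn": "jog_arm", "kwargs": {
  "plan": "0 0 0 0 0 0 0.5;0 0 0 0 0 0 0.5;0 0 0 0 0 0 0.5;0 0 -1 0 0 0 0.5;0 0 -1 0 0 0 0.5;0 0 -1 0 0 0 0.5;0 0 -1 0 0 0 0.5;0 0 -1 0 0 0 0.5;0 0 -1 0 0 0 0.5;0 0 -1 0 0 0 0.5"
}}

```text
time_s: 32.0
tcp_pos: [0.3647, 0.2805, 0.1855]
ee_rot: [[0.707, -0.707, -0.001], [-0.707, -0.707, -0.0], [-0.0, 0.001, -1.0]]
wrist_force: [-0.2, 0.4, -2.8]
gripper_width: 0.64
gripper_force: 30.0
```

Call:
{"fn": "jog_arm", "kwargs": {
  "plan": "0 0 -1 0 0 0 0.5;0 0 -1 0 0 0 0.5;0 0 -1 0 0 0 0.5;0.9 -0.73 0 0 0 0 0.5;0.9 -0.73 0 0 0 0 0.5;0.9 -0.73 0 0 0 0 0.5;0.9 -0.73 0 0 0 0 0.5;0.9 -0.73 0 0 0 0 0.5;0.9 -0.73 0 0 0 0 0.5;0.9 -0.73 0 0 0 0 0.5"
}}

```text
time_s: 33.0
tcp_pos: [0.5675, 0.2595, 0.2588]
ee_rot: [[0.707, -0.707, -0.002], [-0.707, -0.707, -0.001], [-0.001, 0.002, -1.0]]
wrist_force: [0.5, 0.1, -2.5]
gripper_width: 0.633
gripper_force: 30.0
```

Call:
{"fn": "jog_arm", "kwargs": {
  "plan": "0 0 0.5 0 0 0 0.5;0 0 1 0 0 0 0.5;0 0 1 0 0 0 0.5;0 0 1 0 0 0 0.5;0 0 0.5 0 0 0 0.5;0 0 0 0 0 0 0.5;0 0 0 0 0 0 0.5;0 0 0 0 0 0 0.5;0 0 0 0 0 0 0.5;0 0 0 0 0 0 0.5"
}}

```text
time_s: 34.0
tcp_pos: [0.5672, 0.2602, 0.161]
ee_rot: [[0.707, -0.707, 0.001], [-0.707, -0.707, 0.001], [0.0, -0.002, -1.0]]
wrist_force: [0.7, -0.1, -1.6]
gripper_width: 0.635
gripper_force: 30.0
```

```bash
python3 -c "
from h import *
go(.5688,.258,.146,225)"
```

```text
t 34.0 tcp [0.5672 0.2602 0.161 ] yaw -135.0 zaxis [ 0.001  0.001 -1.   ] w 0.635 F [ 0.7 -0.1 -1.6] need units [0.11 0.02 0.6 ] turn 0.0
```

Call:
{"fn": "jog_arm", "kwargs": {
  "plan": "0.1 0 0.25 0 0 0 0.5;0 0 0.15 0 0 0 0.5;0 0 0.1 0 0 0 0.5;0 0 0.08 0 0 0 0.5;0 0 0 0 0 0 0.5;0 0 0 0 0 0 0;0 0 0 0 0 0 -0.6;0 0 0 0 0 0 -1;0 0 0 0 0 0 -1;0 0 0 0 0 0 -1"
}}

```text
time_s: 35.0
tcp_pos: [0.5688, 0.2583, 0.1458]
ee_rot: [[0.707, -0.707, 0.001], [-0.707, -0.707, 0.0], [0.0, -0.001, -1.0]]
wrist_force: [0.2, 0.1, -0.1]
gripper_width: 0.916
gripper_force: 0.0
```

Call:
{"fn": "jog_arm", "kwargs": {
  "plan": "0 0 -1 0 0 0 -1;0 0 -1 0 0 0 -1;0 0 -1 0 0 0 -1;0 0 -1 0 0 0 -1;0 0 -0.4 0 0 0 -1;0.5 0.97 0 0 0 0 -1;0.5 0.97 0 0 0 0 -1;0.5 0.97 0 0 0 0 -1;0.5 0.97 0 0 0 0 -1;0.5 0.97 0 0 0 0 -1"
}}

```text
time_s: 36.0
tcp_pos: [0.5263, 0.1272, 0.2547]
ee_rot: [[0.707, -0.707, -0.001], [-0.707, -0.707, -0.0], [-0.001, 0.001, -1.0]]
wrist_force: [-0.6, -1.0, 0.1]
gripper_width: 1.0
gripper_force: 0.0
```

Call:
{"fn": "jog_arm", "kwargs": {
  "plan": "0.5 0.97 0 0 0 0 -1;0.5 0.97 0 0 0 0 -1;0.5 0.97 0 0 0 0 -1;0.5 0.97 0 0 0 0 -1;0.5 0.97 0 0 0 0 -1;0.5 0.97 0 0 0 0 -1;0.5 0.97 0 0 0 0 -1;0.5 0.97 0.8 0 0 0 -1;0.57 1 1 0 0 0 -1;0 0 1 0 0 0 -1"
}}

```text
time_s: 37.0
tcp_pos: [0.4516, -0.1094, 0.1844]
ee_rot: [[0.705, -0.71, -0.0], [-0.71, -0.705, 0.0], [-0.0, 0.0, -1.0]]
wrist_force: [0.3, 0.0, -0.5]
gripper_width: 1.001
gripper_force: 0.0
```

```bash
python3 -c "
from pots import *
pots()
go(.454,-.107,.010,225)"
```

```text
top n 235 med [0.6423 0.2571 0.1771] mid [0.6431 0.2573]
top n 238 med [0.5665 0.2583 0.177 ] mid [0.5672 0.2589]
top n 239 med [0.5646 0.1817 0.177 ] mid [0.5653 0.1814]
top n 42 med [ 0.4743 -0.2777  0.0411] mid [ 0.475  -0.2846]
scene n 118 med [ 0.4479 -0.104   0.0427] mid [ 0.4484 -0.1037]
scene n 171 med [0.5636 0.185  0.1774] mid [0.5627 0.1847]
scene n 181 med [0.5652 0.2622 0.1773] mid [0.5634 0.261 ]
scene n 188 med [0.6402 0.2617 0.1775] mid [0.64   0.2608]
t 37.1 tcp [ 0.4498 -0.108   0.182 ] yaw -135.14 zaxis [-0.009  0.    -1.   ] w 1.002 F [0.  0.1 0.3] need units [ 0.13 -0.19  6.88] turn -0.02
```

Call:
{"fn": "jog_arm", "kwargs": {
  "plan": "0 0 1 0 0 0 -1;0 0 1 0 0 0 -1;0 0 1 0 0 0 -1;0 0 1 0 0 0 -1;0 0 1 0 0 0 -1;0 0 1 0 0 0 -1;0 0 0.7 0 0 0 -1;0 0 0.25 0 0 0 -1;0 0 0 0 0 0 0;0 0 0 0 0 0 0.5"
}}

```text
time_s: 38.1
tcp_pos: [0.4542, -0.1072, 0.0128]
ee_rot: [[0.708, -0.707, 0.002], [-0.707, -0.708, 0.0], [0.001, -0.002, -1.0]]
wrist_force: [0.3, -0.3, -0.4]
gripper_width: 0.897
gripper_force: 0.0
```

Call:
{"fn": "jog_arm", "kwargs": {
  "plan": "0 0 0 0 0 0 0.5;0 0 0 0 0 0 0.5;0 0 0 0 0 0 0.5;0 0 0 0 0 0 0.5;0 0 -1 0 0 0 0.5;0 0 -1 0 0 0 0.5;0 0 -1 0 0 0 0.5;0 0 -1 0 0 0 0.5;0 0 -1 0 0 0 0.5;0 0 -1 0 0 0 0.5"
}}

```text
time_s: 39.1
tcp_pos: [0.4524, -0.1073, 0.1624]
ee_rot: [[0.707, -0.707, -0.001], [-0.707, -0.707, 0.0], [-0.001, 0.0, -1.0]]
wrist_force: [1.0, -0.2, -2.4]
gripper_width: 0.636
gripper_force: 30.0
```

```bash
python3 -c "
from h import *
go(.645,.182,.26,225)"
```

```text
t 39.1 tcp [ 0.4524 -0.1073  0.1624] yaw -135.02 zaxis [-0.001  0.    -1.   ] w 0.636 F [ 1.  -0.2 -2.4] need units [ -2.74 -13.63  -3.9 ] turn -0.0
```

Call:
{"fn": "jog_arm", "kwargs": {
  "plan": "0 0 -1 0 0 0 0.5;0 0 -1 0 0 0 0.5;-0.2 -0.97 -1 0 0 0 0.5;-0.2 -0.97 -0.9 0 0 0 0.5;-0.2 -0.97 0 0 0 0 0.5;-0.2 -0.97 0 0 0 0 0.5;-0.2 -0.97 0 0 0 0 0.5;-0.2 -0.97 0 0 0 0 0.5;-0.2 -0.97 0 0 0 0 0.5;-0.2 -0.97 0 0 0 0 0.5"
}}

```text
time_s: 40.1
tcp_pos: [0.5618, 0.059, 0.2584]
ee_rot: [[0.707, -0.707, -0.002], [-0.707, -0.707, 0.0], [-0.001, 0.001, -1.0]]
wrist_force: [0.2, -0.3, -2.4]
gripper_width: 0.638
gripper_force: 30.0
```

Call:
{"fn": "jog_arm", "kwargs": {
  "plan": "-0.2 -0.97 0 0 0 0 0.5;-0.2 -0.97 0 0 0 0 0.5;-0.2 -0.97 0 0 0 0 0.5;-0.2 -0.97 0 0 0 0 0.5;-0.2 -0.97 0 0 0 0 0.5;-0.14 -0.97 0 0 0 0 0.5;0 0 0.5 0 0 0 0.5;0 0 1 0 0 0 0.5;0 0 1 0 0 0 0.5;0 0 1 0 0 0 0.5"
}}

```text
time_s: 41.1
tcp_pos: [0.6436, 0.1806, 0.1697]
ee_rot: [[0.707, -0.707, -0.002], [-0.707, -0.707, -0.0], [-0.001, 0.002, -1.0]]
wrist_force: [0.5, 0.3, -2.0]
gripper_width: 0.641
gripper_force: 30.0
```

Call:
{"fn": "jog_arm", "kwargs": {
  "plan": "0 0 0.4 0 0 0 0.5;0 0 0 0 0 0 0.5;0 0 0 0 0 0 0.5;0 0 0 0 0 0 0.5;0 0 0 0 0 0 0.5;0 0 0 0 0 0 0.5;0 0 0 0 0 0 0.5;0 0 0 0 0 0 0.5;0 0 0 0 0 0 0.5;0 0 0 0 0 0 0.5"
}}

```text
time_s: 42.1
tcp_pos: [0.6446, 0.1811, 0.1618]
ee_rot: [[0.707, -0.707, -0.0], [-0.707, -0.707, -0.0], [-0.0, 0.0, -1.0]]
wrist_force: [-0.7, 0.0, -2.0]
gripper_width: 0.639
gripper_force: 30.0
```

```bash
python3 -c "
from h import *
go(.645,.182,.148,225)"
```

```text
t 42.1 tcp [0.6446 0.1811 0.1618] yaw -135.0 zaxis [-0. -0. -1.] w 0.639 F [-0.7  0.  -2. ] need units [-0.02 -0.04  0.55] turn 0.0
```

Call:
{"fn": "jog_arm", "kwargs": {
  "plan": "0 0 0.25 0 0 0 0.5;0 0 0.15 0 0 0 0.5;0 0 0.1 0 0 0 0.5;0 0 0.05 0 0 0 0.5;0 0 0 0 0 0 0.5;0 0 0 0 0 0 0;0 0 0 0 0 0 -0.6;0 0 0 0 0 0 -1;0 0 0 0 0 0 -1;0 0 0 0 0 0 -1"
}}

```text
time_s: 43.1
tcp_pos: [0.6448, 0.1811, 0.1484]
ee_rot: [[0.707, -0.707, 0.001], [-0.707, -0.707, 0.0], [0.0, -0.001, -1.0]]
wrist_force: [0.2, 0.5, 0.8]
gripper_width: 0.914
gripper_force: 0.0
```

Call:
{"fn": "jog_arm", "kwargs": {
  "plan": "0 0 -1 0 0 0 -1;0 0 -1 0 0 0 -1;0 0 -1 0 0 0 -1;0 0 -0.8 0 0 0 -1;0.74 0.97 0 0 0 0 -1;0.74 0.97 0 0 0 0 -1;0.74 0.97 0 0 0 0 -1;0.74 0.97 0 0 0 0 -1;0.74 0.97 0 0 0 0 -1;0.74 0.97 0 0 0 0 -1"
}}

```text
time_s: 44.1
tcp_pos: [0.62, -0.0015, 0.2434]
ee_rot: [[0.707, -0.707, 0.001], [-0.707, -0.707, 0.0], [0.0, -0.0, -1.0]]
wrist_force: [-0.1, 0.5, -0.2]
gripper_width: 0.996
gripper_force: 0.0
```

Call:
{"fn": "jog_arm", "kwargs": {
  "plan": "0.74 0.97 0 0 0 0 -1;0.74 0.97 0 0 0 0 -1;0.74 0.97 0 0 0 0 -1;0.74 0.97 0 0 0 0 -1;0.74 0.97 0 0 0 0 -1;0.74 0.97 0 0 0 0 -1;0.74 0.97 0 0 0 0 -1;0.74 0.97 0 0 0 0 -1;0.74 0.95 0 0 0 0 -1;0 0 0 0 0 0 -1"
}}

```text
time_s: 45.1
tcp_pos: [0.5832, -0.2751, 0.2429]
ee_rot: [[0.704, -0.71, -0.0], [-0.71, -0.704, -0.001], [0.0, 0.001, -1.0]]
wrist_force: [-0.4, 0.4, -0.2]
gripper_width: 1.001
gripper_force: 0.0
```

Run:
```python
from pots import *
from dial import *
pots(); dial()
go(.585,-.271,.048,225)
p,d,K,T,_=cap("top"); cv2.imwrite("pics/p1.png",cv2.resize(p[120:300,90:330,::-1],(800,600),interpolation=cv2.INTER_CUBIC))
```

```text
top n 236 med [0.6437 0.1811 0.1775] mid [0.6448 0.182 ]
top n 237 med [0.6426 0.2573 0.1773] mid [0.643  0.2575]
top n 239 med [0.5669 0.2581 0.177 ] mid [0.5673 0.2592]
top n 237 med [0.565  0.1816 0.1771] mid [0.5656 0.1813]
top n 49 med [ 0.4745 -0.2721  0.0415] mid [ 0.475  -0.2768]
scene n 45 med [ 0.4735 -0.2729  0.0397] mid [ 0.4722 -0.2731]
scene n 175 med [0.5632 0.1868 0.1774] mid [0.5625 0.1847]
scene n 181 med [0.6407 0.1843 0.1771] mid [0.6399 0.1823]
scene n 180 med [0.5647 0.2629 0.178 ] mid [0.5636 0.2611]
scene n 185 med [0.6404 0.2622 0.1775] mid [0.6396 0.2595]
top pca [177.1 176.8 177. ] rect ((0.5918456315994263, 0.034696951508522034), (0.01380907278507948, 0.05392996594309807), 88.83763122558594) ptr,mark [array([0.5736, 0.0365]), array([0.5514, 0.0387])] 67
scene pca [177.1 176.5 173.6] rect ((0.5874406099319458, 0.037559814751148224), (0.018154531717300415, 0.054114438593387604), 82.35213470458984) ptr,mark [array([0.57  , 0.0371]), array([0.5474, 0.0361])] 62
t 45.5 tcp [ 0.5843 -0.2711  0.2432] yaw -134.92 zaxis [ 0.  0. -1.] w 1.0 F [0.6 0.3 0.4] need units [ 0.02 -0.02  7.81] turn 0.01
```

View pics/p1.png

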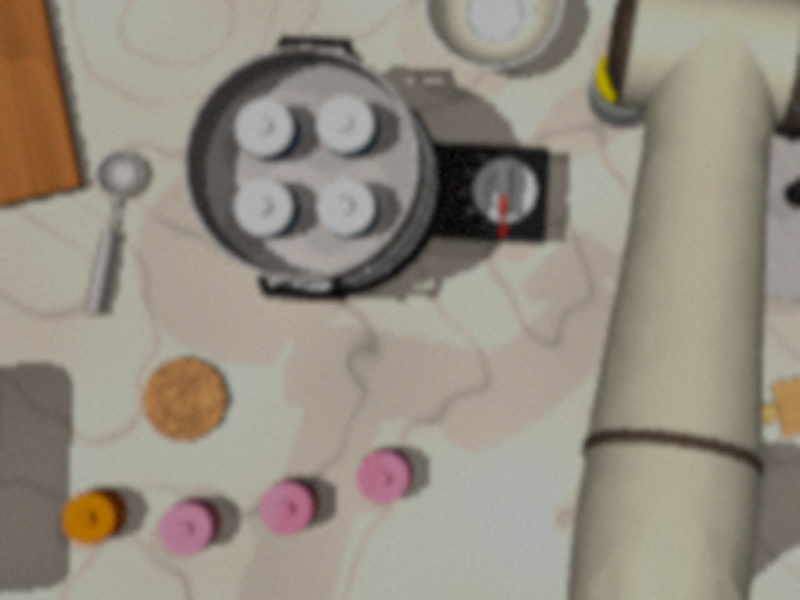

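All four pots stand upright in the tier at (265,127), (347,125), (265,207) and (347,205). The pointer (503,205) lines up with the zero mark (503,232). Now the lid.

Call:
{"fn": "jog_arm", "kwargs": {
  "plan": "0 0 1 0 0 0 -1;0 0 1 0 0 0 -1;0 0 1 0 0 0 -1;0 0 1 0 0 0 -1;0 0 1 0 0 0 -1;0 0 1 0 0 0 -1;0 0 1 0 0 0 -1;0 0 0.5 0 0 0 -1;0 0 0.28 0 0 0 -0.5;0 0 0 0 0 0 0.3"
}}

```text
time_s: 46.55
tcp_pos: [0.584, -0.2719, 0.0482]
ee_rot: [[0.707, -0.707, -0.001], [-0.707, -0.707, 0.0], [-0.001, 0.001, -1.0]]
wrist_force: [-0.5, -0.2, 0.6]
gripper_width: 0.894
gripper_force: 0.0
```

Call:
{"fn": "jog_arm", "kwargs": {
  "plan": "0 0 0 0 0 0 0.8;0 0 0 0 0 0 0.8;0 0 0 0 0 0 0.8;0 0 0 0 0 0 0.8;0 0 0 0 0 0 0.8;0 0 0 0 0 0 0.8;0 0 0 0 0 0 0.8;0 0 0 0 0 0 0.8;0 0 0 0 0 0 0.8;0 0 0 0 0 0 0.8"
}}

```text
time_s: 47.55
tcp_pos: [0.5834, -0.2724, 0.0488]
ee_rot: [[0.707, -0.707, -0.001], [-0.707, -0.707, -0.0], [-0.001, 0.001, -1.0]]
wrist_force: [-4.5, -2.9, 3.0]
gripper_width: 0.336
gripper_force: 30.0
```

```bash
python3 -c "
from h import *
go(.607,.2198,.26,225)"
```

```text
t 47.55 tcp [ 0.5834 -0.2724  0.0488] yaw -135.0 zaxis [-0.001 -0.    -1.   ] w 0.336 F [-4.5 -2.9  3. ] need units [-13.26 -14.58  -8.46] turn -0.0
```

Call:
{"fn": "jog_arm", "kwargs": {
  "plan": "0 0 -0.3 0 0 0 0.8;0 0 -0.8 0 0 0 0.8;0 0 -1 0 0 0 0.8;0 0 -1 0 0 0 0.8;0 0 -1 0 0 0 0.8;0 0 -1 0 0 0 0.8;0 0 -1 0 0 0 0.8;0 0 -1 0 0 0 0.8;0 0 -1 0 0 0 0.8;0 0 -0.6 0 0 0 0.8"
}}

```text
time_s: 48.55
tcp_pos: [0.585, -0.2711, 0.2673]
ee_rot: [[0.707, -0.707, 0.003], [-0.707, -0.707, 0.001], [0.001, -0.003, -1.0]]
wrist_force: [-0.0, -0.3, -4.2]
gripper_width: 0.336
gripper_force: 30.0
```

Call:
{"fn": "jog_arm", "kwargs": {
  "plan": "-0.4 -0.44 0 0 0 0 0.8;-0.8 -0.88 0 0 0 0 0.8;-0.88 -0.97 0 0 0 0 0.8;-0.88 -0.97 0 0 0 0 0.8;-0.88 -0.97 0 0 0 0 0.8;-0.88 -0.97 0 0 0 0 0.8;-0.88 -0.97 0 0 0 0 0.8;-0.88 -0.97 0 0 0 0 0.8;-0.88 -0.97 0 0 0 0 0.8;-0.88 -0.97 0 0 0 0 0.8"
}}

```text
time_s: 49.55
tcp_pos: [0.5976, 0.0371, 0.2639]
ee_rot: [[0.707, -0.707, -0.003], [-0.707, -0.707, 0.001], [-0.003, 0.001, -1.0]]
wrist_force: [1.2, 0.8, -4.5]
gripper_width: 0.336
gripper_force: 30.0
```

Call:
{"fn": "jog_arm", "kwargs": {
  "plan": "-0.88 -0.97 0 0 0 0 0.8;-0.88 -0.97 0 0 0 0 0.8;-0.88 -0.97 0 0 0 0 0.8;-0.88 -0.97 0 0 0 0 0.8;-0.8 -0.88 0 0 0 0 0.8;-0.64 -0.7 0 0 0 0 0.8;-0.2 -0.2 0 0 0 0 0.8;0 0 0 0 0 0 0.8;0 0 0 0 0 0 0.8;0 0 0 0 0 0 0.8"
}}

```text
time_s: 50.55
tcp_pos: [0.6074, 0.2246, 0.2658]
ee_rot: [[0.706, -0.708, -0.001], [-0.708, -0.706, -0.0], [-0.0, 0.001, -1.0]]
wrist_force: [-0.5, -0.4, -3.9]
gripper_width: 0.335
gripper_force: 30.0
```

Run:
```python
from h import *
from scipy.optimize import least_squares
go(.607,.2198,.22,225)
for n in("top","scene"):
    p,d,K,T,_=cap(n); W=pts(d,K,T);X,Y,Z=W[...,0],W[...,1],W[...,2]; hsv=cv2.cvtColor(p,cv2.COLOR_RGB2HSV); S,V=hsv[...,1],hsv[...,2]
    q=W[(d>0)&(np.hypot(X-.607,Y-.22)<.14)&(abs(Z-.253)<.025)&(V>70)]
    A=np.c_[q[:,:2]-[.607,.22],np.ones(len(q))]; c=np.linalg.lstsq(A,q[:,2],rcond=None)[0]; res=q[:,2]-A@c; g=abs(res)<.005
    c=np.linalg.lstsq(A[g],q[g,2],rcond=None)[0]; print(n,len(q),"tilt deg",np.degrees(c[:2]).round(2),"z",c[2].round(4),"encl",cv2.minEnclosingCircle(q[g][:,:2].astype(np.float32)))
```

```text
t 50.55 tcp [0.6074 0.2246 0.2658] yaw -135.05 zaxis [-0.001 -0.    -1.   ] w 0.335 F [-0.5 -0.4 -3.9] need units [0.13 0.15 1.83] turn -0.01
top 2750 tilt deg [0.15 0.22] z 0.2586 encl ((0.6066534519195557, 0.22614938020706177), 0.11278963088989258)
scene 1746 tilt deg [-0.21  0.2 ] z 0.2587 encl ((0.6027790904045105, 0.22710518538951874), 0.11342591792345047)
```

Call:
{"fn": "jog_arm", "kwargs": {
  "plan": "0.12 0.2 0 0 0 0 0.8;0 0 0.4 0 0 0 0.8;0 0 0.5 0 0 0 0.8;0 0 0.4 0 0 0 0.8;0 0 0.3 0 0 0 0.8;0 0 0.2 0 0 0 0.8;0 0 0.1 0 0 0 0.8;0 0 0.1 0 0 0 0.8;0 0 0.1 0 0 0 0.8;0 0 0 0 0 0 0.8"
}}

```text
time_s: 51.65
tcp_pos: [0.6062, 0.2198, 0.2134]
ee_rot: [[0.707, -0.707, -0.0], [-0.707, -0.707, -0.0], [-0.0, 0.0, -1.0]]
wrist_force: [0.3, 0.1, -3.6]
gripper_width: 0.334
gripper_force: 30.0
```

```bash
python3 -c "
from h import *
go(.606,.219,.2092,225)"
```

```text
t 51.65 tcp [0.6062 0.2198 0.2134] yaw -135.0 zaxis [-0. -0. -1.] w 0.334 F [ 0.3  0.1 -3.6] need units [0.02 0.03 0.17] turn 0.0
```

Call:
{"fn": "jog_arm", "kwargs": {
  "plan": "0 0.03 0.04 0 0 0 0.8;0 0 0.04 0 0 0 0.8;0 0 0.03 0 0 0 0.8;0 0 0.02 0 0 0 0.8;0 0 0.02 0 0 0 0.8;0 0 0.02 0 0 0 0.8;0 0 0.02 0 0 0 0.8;0 0 0 0 0 0 0.8;0 0 0 0 0 0 0.8;0 0 0 0 0 0 0.8"
}}

```text
time_s: 52.65
tcp_pos: [0.6058, 0.2193, 0.2098]
ee_rot: [[0.707, -0.707, 0.001], [-0.707, -0.707, 0.0], [0.0, -0.001, -1.0]]
wrist_force: [-3.6, -0.3, 3.4]
gripper_width: 0.337
gripper_force: 30.0
```

Call:
{"fn": "jog_arm", "kwargs": {
  "plan": "0 0 0 0 0 0 0.4;0 0 0 0 0 0 -0.2;0 0 0 0 0 0 -0.6;0 0 0 0 0 0 -1;0 0 0 0 0 0 -1;0 0 0 0 0 0 -1;0 0 0 0 0 0 -1;0 0 -0.5 0 0 0 -1;0 0 -1 0 0 0 -1;0 0 -1 0 0 0 -1"
}}

```text
time_s: 53.65
tcp_pos: [0.6058, 0.2191, 0.2727]
ee_rot: [[0.707, -0.707, 0.0], [-0.707, -0.707, -0.0], [0.0, 0.0, -1.0]]
wrist_force: [0.5, -0.7, 0.1]
gripper_width: 0.988
gripper_force: 0.0
```

Call:
{"fn": "jog_arm", "kwargs": {
  "plan": "0 0 -1 0 0 0 -1;0.24 0.97 0 0 0 0 -1;0.24 0.97 0 0 0 0 -1;0.24 0.97 0 0 0 0 -1;0.24 0.97 0 0 0 0 -1;0.24 0.97 0 0 0 0 -1;0.24 0.97 0 0 0 0 -1;0.24 0.97 0 0 0 0 -1;0.24 0.97 0 0 0 0 -1;0.24 0.97 0 0 0 0 -1"
}}

```text
time_s: 54.65
tcp_pos: [0.4892, 0.0259, 0.2976]
ee_rot: [[0.707, -0.707, 0.002], [-0.707, -0.707, 0.0], [0.001, -0.002, -1.0]]
wrist_force: [0.5, -0.2, -0.5]
gripper_width: 1.002
gripper_force: 0.0
```

```bash
cat > spat.py <<'E'
from h import *
B={"top":np.array([.0023,.0008]),"scene":np.array([.0048,-.0025])}
def spat(img=None,zmax=.022):
  for n in("top","scene"):
    p,d,K,T,_=cap(n); W=pts(d,K,T);X,Y,Z=W[...,0],W[...,1],W[...,2]
    if img and n=="top": cv2.imwrite(img,cv2.resize(p[:,:,::-1],(800,600),interpolation=cv2.INTER_CUBIC))
    hsv=cv2.cvtColor(p,cv2.COLOR_RGB2HSV); H,S,V=[hsv[...,i].astype(int) for i in range(3)]
    q=W[(d>0)&(np.hypot(X-.607,Y-.22)<.125)&(abs(Z-.202)<.012)&(V>70)]; A=np.c_[q[:,:2]-[.607,.22],np.ones(len(q))]; c=np.linalg.lstsq(A,q[:,2],rcond=None)[0]
    print(n,"lid tilt",np.degrees(c[:2]).round(2),"ztop",c[2].round(4),"c",np.add(cv2.minEnclosingCircle(q[:,:2].astype(np.float32))[0],B[n]).round(4))
    m=(d>0)&(H>10)&(H<28)&(S>70)&(Z<zmax)&(Y<-.05)&(Y>-.42)&(X<.48)&(X>.25)
    k,l,st,ce=cv2.connectedComponentsWithStats(m.astype(np.uint8))
    if k>1:
        q=W[l==1+st[1:,4].argmax()][:,:2]+B[n]; ha=q
        for _ in range(4):
            mu=ha.mean(0); w,v=np.linalg.eigh(np.cov(ha.T)); u=v[:,1]*(-np.sign(v[1,1])); s=(q-mu)@u; t=(q-mu)@v[:,0]
            ha=q[(s<s.max()-.11)]
        print(n,"handle yaw",np.degrees(np.arctan2(u[1],u[0])).round(2),"centre",mu.round(4),"butt",(mu+u*s.min()).round(4),"tip",(mu+u*s.max()).round(4),"len",np.ptp(s).round(4),"origin",(mu+u*(s.max()-.13)).round(4),len(q))
    m=(d>0)&(abs(Z-.058)<.006)&(H<30)&(S>60)&(X>.3)&(X<.46)&(Y<-.4)&(Y>-.57)
    k,l,st,ce=cv2.connectedComponentsWithStats(m.astype(np.uint8))
    if k>1:
        q=W[l==1+st[1:,4].argmax()][:,:2]; print(n,"block",len(q),(cv2.boxPoints(cv2.minAreaRect(q.astype(np.float32)))+B[n]).round(4).tolist(),cv2.minAreaRect(q.astype(np.float32))[1:])
E
python3 -c "
from spat import *
go(.345,-.21,.15,191.5)
spat('pics/s1.png')"
```

```text
t 54.65 tcp [0.4892 0.0259 0.2976] yaw -134.98 zaxis [ 0.002  0.    -1.   ] w 1.002 F [ 0.5 -0.2 -0.5] need units [ 2.58 10.76  5.89] turn 4.19
top lid tilt [-0.15 -0.12] ztop 0.2031 c [0.6078 0.2216]
top handle yaw -78.7 centre [ 0.3425 -0.1768] butt [ 0.3295 -0.1119] tip [ 0.3765 -0.3474] len 0.2401 origin [ 0.3511 -0.2199] 692
top block 931 [[0.3329, -0.4416], [0.3543, -0.5527], [0.4516, -0.5339], [0.4302, -0.4228]] ((0.09905148297548294, 0.11314591020345688), 10.914770126342773)
scene lid tilt [-0.11  0.07] ztop 0.2031 c [0.604  0.2199]
scene handle yaw nan centre [nan nan] butt [nan nan] tip [nan nan] len nan origin [nan nan] 174
scene block 333 [[0.331, -0.438], [0.3509, -0.5535], [0.4504, -0.5364], [0.4305, -0.4209]] ((0.10099426656961441, 0.11721828579902649), 9.770330429077148)spat.py:15: RuntimeWarning: Mean of empty slice.
  mu=ha.mean(0); w,v=np.linalg.eigh(np.cov(ha.T)); u=v[:,1]*(-np.sign(v[1,1])); s=(q-mu)@u; t=(q-mu)@v[:,0]
  ret = um.true_divide(
  avg = a.mean(axis, **keepdims_kw)
spat.py:15: RuntimeWarning: Degrees of freedom <= 0 for slice
  mu=ha.mean(0); w,v=np.linalg.eigh(np.cov(ha.T)); u=v[:,1]*(-np.sign(v[1,1])); s=(q-mu)@u; t=(q-mu)@v[:,0]
  c *= np.true_divide(1, fact)
  c *= np.true_divide(1, fact)
```

View pics/s1.png

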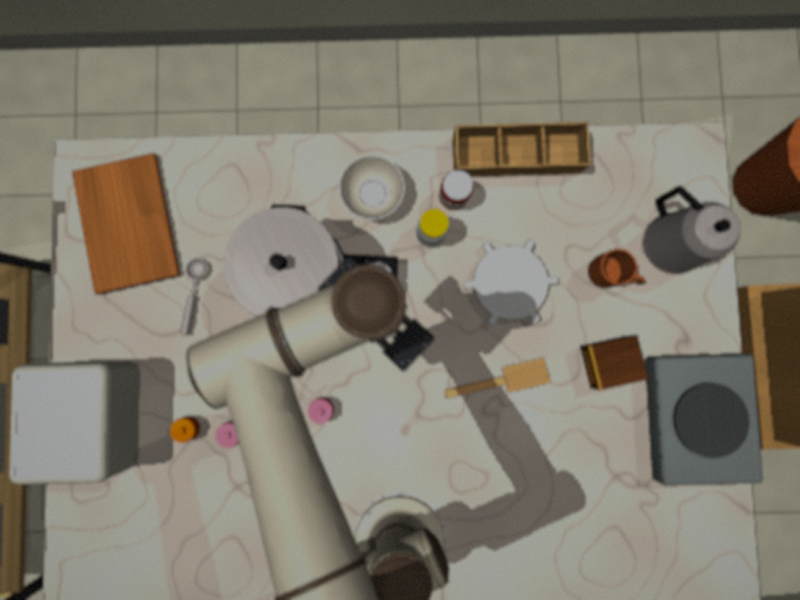

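The lid is seated and level on the steamer at (283,262): tilt is below 0.2° and its top reads 203 mm. The spatula lies untouched from (447,393) to (550,372), and the block is at (613,362).

Call:
{"fn": "jog_arm", "kwargs": {
  "plan": "0 0 0 0 0 1 -1;0 0 0 0 0 1 -1;0 0 0 0 0 1 -1;0 0 0 0 0 1 -1;0 0 0 0 0 0.21 -1;0.97 0.92 0 0 0 0 -1;0.97 0.92 0 0 0 0 -1;0.97 0.92 0 0 0 0 -1;0.97 0.92 0 0 0 0 -1;0.97 0.92 0 0 0 0 -1"
}}

```text
time_s: 55.75
tcp_pos: [0.4003, -0.1155, 0.297]
ee_rot: [[0.199, -0.98, 0.001], [-0.98, -0.199, -0.0], [0.0, -0.001, -1.0]]
wrist_force: [-0.2, 0.5, -0.7]
gripper_width: 1.002
gripper_force: 0.0
```

Call:
{"fn": "jog_arm", "kwargs": {
  "plan": "0.97 0.92 1 0 0 0 -1;0.97 0.92 1 0 0 0 -1;0.97 0.92 1 0 0 0 -1;0 0 1 0 0 0 -1;0 0 1 0 0 0 -1;0 0 1 0 0 0 -1;0 0 1 0 0 0 -1;0 0 1 0 0 0 -1;0 0 0.5 0 0 0 -1;0 0 0 0 0 0 -1"
}}

```text
time_s: 56.75
tcp_pos: [0.3467, -0.1994, 0.0827]
ee_rot: [[0.198, -0.98, -0.004], [-0.98, -0.198, 0.0], [-0.001, 0.003, -1.0]]
wrist_force: [-0.0, -0.0, 0.9]
gripper_width: 1.001
gripper_force: 0.0
```

```bash
python3 -c "
from h import *
go(.3472,-.2003,.003,191.3)"
```

```text
t 56.75 tcp [ 0.3467 -0.1994  0.0827] yaw -168.57 zaxis [-0.004  0.    -1.   ] w 1.001 F [-0.  -0.   0.9] need units [ 0.04 -0.02  3.19] turn 0.02
```

Call:
{"fn": "jog_arm", "kwargs": {
  "plan": "0.03 0 1 0 0 0 -1;0 0 1 0 0 0 -1;0 0 0.7 0 0 0 -1;0 0 0.3 0 0 0 -1;0 0 0.15 0 0 0 -0.5;0 0 0 0 0 0 0;0 0 0 0 0 0 0;0 0 0 0 0 0 0;0 0 0 0 0 0 0;0 0 0 0 0 0 0"
}}

```text
time_s: 57.75
tcp_pos: [0.3476, -0.2004, 0.0054]
ee_rot: [[0.196, -0.981, 0.001], [-0.981, -0.196, -0.0], [0.0, -0.001, -1.0]]
wrist_force: [-0.6, 0.1, -0.5]
gripper_width: 0.557
gripper_force: 0.0
```

```bash
python3 -c "
from h import *
go(.3472,-.2003,.003,191.3)"
```

```text
t 57.75 tcp [ 0.3476 -0.2004  0.0054] yaw -168.68 zaxis [ 0.001 -0.    -1.   ] w 0.557 F [-0.6  0.1 -0.5] need units [-0.01  0.02  0.1 ] turn 0.0
```

Close, then lift to about 90 mm and measure the spatula in the hand.

Call:
{"fn": "jog_arm", "kwargs": {
  "plan": "0 0 0.06 0 0 0 0;0 0 0 0 0 0 0.5;0 0 0 0 0 0 1;0 0 0 0 0 0 1;0 0 0 0 0 0 1;0 0 0 0 0 0 1;0 0 0 0 0 0 1;0 0 0 0 0 0 1;0 0 0 0 0 0 1;0 0 0 0 0 0 1"
}}

```text
time_s: 58.75
tcp_pos: [0.3475, -0.2003, 0.0035]
ee_rot: [[0.196, -0.981, 0.0], [-0.981, -0.196, -0.0], [0.0, -0.0, -1.0]]
wrist_force: [-0.2, 0.2, -0.7]
gripper_width: 0.226
gripper_force: 29.9
```

```bash
python3 -c "
from h import *
go(.3472,-.2003,.003,191.3)"
```

```text
t 58.75 tcp [ 0.3475 -0.2003  0.0035] yaw -168.68 zaxis [ 0. -0. -1.] w 0.226 F [-0.2  0.2 -0.7] need units [-0.    0.01  0.02] turn 0.0
```

Call:
{"fn": "jog_arm", "kwargs": {
  "plan": "0 0 -0.5 0 0 0 1;0 0 -1 0 0 0 1;0 0 -1 0 0 0 1;0 0 -1 0 0 0 1;0 0 0 0 0 0 1;0 0 0 0 0 0 1;0 0 0 0 0 0 1;0 0 0 0 0 0 1;0 0 0 0 0 0 1;0 0 0 0 0 0 1"
}}

```text
time_s: 59.75
tcp_pos: [0.3471, -0.2003, 0.0905]
ee_rot: [[0.196, -0.981, -0.001], [-0.981, -0.196, 0.0], [-0.0, 0.001, -1.0]]
wrist_force: [0.2, -0.8, 0.0]
gripper_width: 0.227
gripper_force: 29.9
```

```bash
cat > hand.py <<'E'
from spat import *
def hand():
    s=r.sense(); R=np.array(s["ee_rot"]); c=np.array(s["tcp_pos"]); print("tcp",c.round(4))
    for n in("top","scene"):
        p,d,K,T,_=cap(n); W=pts(d,K,T)+np.r_[B[n],0]; t=(W-c)@R
        hsv=cv2.cvtColor(p,cv2.COLOR_RGB2HSV); H,S,V=[hsv[...,i].astype(int) for i in range(3)]
        m=(d>0)&(H>8)&(H<30)&(S>60)&(abs(t[...,1])<.05)&(t[...,0]<.17)&(t[...,0]>-.12)&(abs(t[...,2])<.03)
        q=t[m]; bl=q[(q[:,0]>.065)]; print(n,len(q),"x",np.percentile(q[:,0],[.5,99.5]).round(4))
        if len(bl)>30:
            near,far=[bl[(bl[:,0]>a)&(bl[:,0]<b)] for a,b in((.06,.09),(.11,.14))]
            for w in(near,far):
                if len(w)>5: print("  blade x",w[:,0].mean().round(3),"y ctr",((np.percentile(w[:,1],2)+np.percentile(w[:,1],98))/2).round(4),"y wid",np.ptp(w[:,1]).round(3),"ztop(tool)",np.median(w[:,2]).round(4))
        h=q[(q[:,0]<-.03)]; 
        if len(h)>5: print("  handle y",np.median(h[:,1]).round(4),"z",np.median(h[:,2]).round(4),"x",h[:,0].mean().round(3))
E
python3 -c "
from hand import *
go(.3485,-.2666,.029,191)
hand()"
```

```text
t 59.75 tcp [ 0.3471 -0.2003  0.0905] yaw -168.68 zaxis [-0.001  0.    -1.   ] w 0.227 F [ 0.2 -0.8  0. ] need units [2.61 0.46 2.46] turn 0.04
tcp [ 0.3471 -0.2003  0.0905]
top 273 x [0.073  0.1491]
  blade x 0.082 y ctr -0.0226 y wid 0.019 ztop(tool) -0.0027
  blade x 0.127 y ctr -0.003 y wid 0.061 ztop(tool) -0.002
scene 236 x [-0.0872  0.1527]
  blade x 0.125 y ctr -0.0016 y wid 0.063 ztop(tool) -0.0032
  handle y -0.0034 z -0.0094 x -0.062
```

Call:
{"fn": "jog_arm", "kwargs": {
  "plan": "0.5 0.11 0 0 0 0.04 1;0.5 0.11 0 0 0 0 1;0.5 0.11 0 0 0 0 1;0.6 0.11 0 0 0 0 1;0.5 0.11 0 0 0 0 1;0 0 0.7 0 0 0 1;0 0 0.9 0 0 0 1;0 0 0.6 0 0 0 1;0 0 0.24 0 0 0 1;0 0 0 0 0 0 1"
}}

```text
time_s: 60.85
tcp_pos: [0.346, -0.2667, 0.0294]
ee_rot: [[0.191, -0.982, -0.002], [-0.982, -0.191, 0.001], [-0.001, 0.002, -1.0]]
wrist_force: [-0.2, -0.9, -0.8]
gripper_width: 0.229
gripper_force: 29.9
```

Run:
```python
from hand import *
go(.3465,-.267,.0295,191)
hand(); spat(zmax=0)
p,d,K,T,_=cap("scene"); cv2.imwrite("pics/s2.png",cv2.resize(p[75:165,190:310,::-1],(800,600),interpolation=cv2.INTER_CUBIC))
```

```text
t 60.85 tcp [ 0.346  -0.2667  0.0294] yaw -169.0 zaxis [-0.002  0.001 -1.   ] w 0.229 F [-0.2 -0.9 -0.8] need units [ 0.02 -0.02 -0.  ] turn 0.0
tcp [ 0.346  -0.2667  0.0294]
top 199 x [0.0817 0.1699]
  blade x 0.086 y ctr -0.0246 y wid 0.015 ztop(tool) -0.0008
  blade x 0.127 y ctr -0.0121 y wid 0.043 ztop(tool) -0.0021
scene 231 x [-0.0896  0.1698]
  blade x 0.126 y ctr -0.0004 y wid 0.064 ztop(tool) -0.0017
  handle y -0.0042 z -0.0103 x -0.06
top lid tilt [ 0.04 -0.03] ztop 0.2029 c [0.6072 0.2216]
top handle yaw nan centre [nan nan] butt [nan nan] tip [nan nan] len nan origin [nan nan] 2
top block 928 [[0.3322, -0.4419], [0.354, -0.5524], [0.4518, -0.5331], [0.43, -0.4226]] ((0.0996309146285057, 0.11263343691825867), 11.163430213928223)
scene lid tilt [-0.07  0.05] ztop 0.2031 c [0.6046 0.2195]
scene handle yaw nan centre [nan nan] butt [nan nan] tip [nan nan] len nan origin [nan nan] 1
scene block 347 [[0.328, -0.4406], [0.3494, -0.5557], [0.4502, -0.537], [0.4288, -0.4219]] ((0.10258816182613373, 0.11707328259944916), 10.537179946899414)spat.py:15: RuntimeWarning: Mean of empty slice.
  mu=ha.mean(0); w,v=np.linalg.eigh(np.cov(ha.T)); u=v[:,1]*(-np.sign(v[1,1])); s=(q-mu)@u; t=(q-mu)@v[:,0]
  ret = um.true_divide(
  avg = a.mean(axis, **keepdims_kw)
spat.py:15: RuntimeWarning: Degrees of freedom <= 0 for slice
  mu=ha.mean(0); w,v=np.linalg.eigh(np.cov(ha.T)); u=v[:,1]*(-np.sign(v[1,1])); s=(q-mu)@u; t=(q-mu)@v[:,0]
  c *= np.true_divide(1, fact)
  c *= np.true_divide(1, fact)
```

View pics/s2.png

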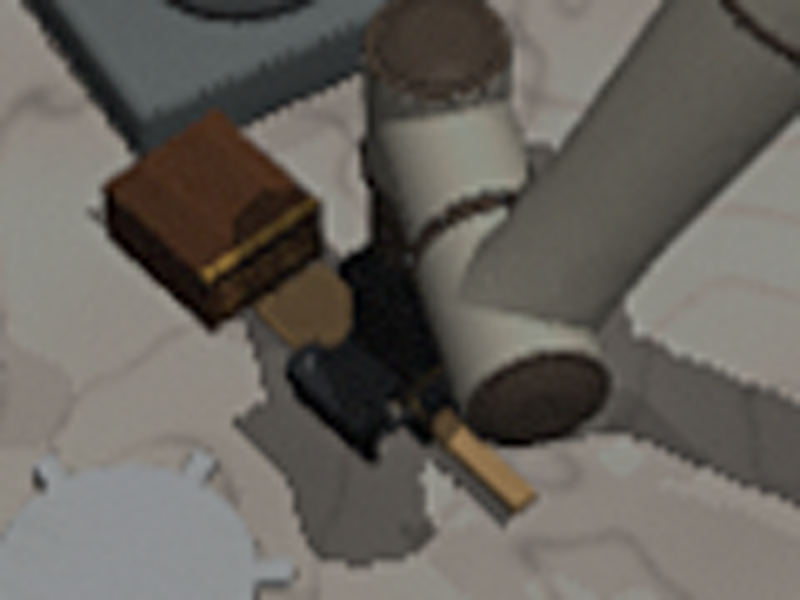

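The crop shows the blade at (300,300), square in front of the slot below the brass edge at (260,240). Inserting slowly.

Call:
{"fn": "jog_arm", "kwargs": {
  "plan": "0.2 0 0 0 0 0 1;0.2 0 0 0 0 0 1;0.2 0 0 0 0 0 1;0.2 0 0 0 0 0 1;0.2 0 0 0 0 0 1;0.2 0 0 0 0 0 1;0.2 0 0 0 0 0 1;0.2 0 0 0 0 0 1;0 0 0 0 0 0 1;0 0 0 0 0 0 1"
}}

```text
time_s: 62.1
tcp_pos: [0.3539, -0.3061, 0.03]
ee_rot: [[0.19, -0.982, -0.0], [-0.982, -0.19, 0.0], [-0.0, 0.0, -1.0]]
wrist_force: [-0.3, -0.8, -1.2]
gripper_width: 0.224
gripper_force: 29.9
```

```bash
python3 -c "
from hand import *
go(.369,-.377,.0295,191)
hand()"
```

```text
t 62.1 tcp [ 0.3539 -0.3061  0.03  ] yaw -169.02 zaxis [-0.  0. -1.] w 0.224 F [-0.3 -0.8 -1.2] need units [ 2.9  -0.05  0.02] turn -0.0
tcp [ 0.3539 -0.3061  0.03  ]
top 318 x [0.0889 0.1699]
  blade x 0.129 y ctr -0.026 y wid 0.051 ztop(tool) -0.0048
scene 283 x [-0.0885  0.1682]
  blade x 0.128 y ctr -0.007 y wid 0.091 ztop(tool) -0.0061
  handle y -0.0038 z -0.01 x -0.064
```

Call:
{"fn": "jog_arm", "kwargs": {
  "plan": "0.2 0 0 0 0 0 1;0.2 0 0 0 0 0 1;0.2 0 0 0 0 0 1;0.2 0 0 0 0 0 1;0.2 0 0 0 0 0 1;0.2 0 0 0 0 0 1;0.2 0 0 0 0 0 1;0.2 0 0 0 0 0 1;0 0 0 0 0 0 1;0 0 0 0 0 0 1"
}}

```text
time_s: 63.2
tcp_pos: [0.3615, -0.3453, 0.0299]
ee_rot: [[0.19, -0.982, -0.0], [-0.982, -0.19, 0.0], [-0.0, 0.0, -1.0]]
wrist_force: [0.7, 0.7, -0.8]
gripper_width: 0.23
gripper_force: 29.9
```

Call:
{"fn": "jog_arm", "kwargs": {
  "plan": "0.2 0 0 0 0 0 1;0.2 0 0 0 0 0 1;0.2 0 0 0 0 0 1;0.2 0 0 0 0 0 1;0.2 0 0 0 0 0 1;0.15 0 0 0 0 0 1;0.1 0 0 0 0 0 1;0 0 0 0 0 0 1;0 0 0 0 0 0 1;0 0 0 0 0 0 1"
}}

```text
time_s: 64.2
tcp_pos: [0.3675, -0.3758, 0.03]
ee_rot: [[0.191, -0.982, -0.0], [-0.982, -0.191, 0.0], [-0.0, 0.0, -1.0]]
wrist_force: [-0.5, 0.4, -0.7]
gripper_width: 0.229
gripper_force: 29.9
```

```bash
python3 -c "
from hand import *
go(.369,-.377,.0295,191)
hand()"
```

```text
t 64.2 tcp [ 0.3675 -0.3758  0.03  ] yaw -169.0 zaxis [-0.  0. -1.] w 0.229 F [-0.5  0.4 -0.7] need units [ 0.06 -0.05  0.02] turn 0.0
tcp [ 0.3675 -0.3758  0.03  ]
top 200 x [0.0857 0.1695]
  blade x 0.126 y ctr -0.0303 y wid 0.038 ztop(tool) -0.0278
scene 232 x [-0.089   0.1697]
  blade x 0.123 y ctr -0.0173 y wid 0.066 ztop(tool) -0.024
  handle y -0.0043 z -0.0104 x -0.062
```

Call:
{"fn": "jog_arm", "kwargs": {
  "plan": "0 0 0.06 0 0 0 1;0 0 0.06 0 0 0 1;0 0 0 0 0 0 1;0 0 0 0 0 0 0.5;0 0 0 0 0 0 0.3;0 0 0 0 0 0 0;0 0 0 0 0 0 -0.4;0 0 0 0 0 0 -0.4;0 0 0 0 0 0 -0.4;0 0 0 0 0 0 -0.4"
}}

```text
time_s: 65.3
tcp_pos: [0.3676, -0.376, 0.0271]
ee_rot: [[0.191, -0.982, 0.0], [-0.982, -0.191, -0.0], [0.0, -0.0, -1.0]]
wrist_force: [-1.2, -0.1, -0.2]
gripper_width: 0.668
gripper_force: 0.0
```

Call:
{"fn": "jog_arm", "kwargs": {
  "plan": "0 0 -0.5 0 0 0 -0.4;0 0 -1 0 0 0 -0.4;0 0 -1 0 0 0 -0.4;0 0 -1 0 0 0 -0.4;0 0 -1 0 0 0 -0.4;0 0 -1 0 0 0 -0.4;-1 0 -1 0 0 0 -0.4;-1 0 -1 0 0 0 -0.4;-1 0 0 0 0 0 -0.4;-1 0 0 0 0 0 -0.4"
}}

```text
time_s: 66.3
tcp_pos: [0.3485, -0.277, 0.2155]
ee_rot: [[0.19, -0.982, 0.002], [-0.982, -0.19, -0.001], [0.001, -0.002, -1.0]]
wrist_force: [-1.0, 0.3, -0.9]
gripper_width: 0.7
gripper_force: 0.0
```

Call:
{"fn": "jog_arm", "kwargs": {
  "plan": "-1 0 0 0 0 0 -0.4;-1 0 0 0 0 0 -0.4;-1 0 0 0 0 0 -0.4;-1 0 0 0 0 0 -0.4;-1 0 0 0 0 0 -0.4;-1 0 0 0 0 0 -0.4;-1 0 0 0 0 0 -0.4;-1 0 0 0 0 0 -0.4;0 0 0 0 0 0 -0.4;0 0 0 0 0 0 -0.4"
}}

```text
time_s: 67.3
tcp_pos: [0.3104, -0.0812, 0.2147]
ee_rot: [[0.193, -0.981, 0.001], [-0.981, -0.193, 0.0], [0.0, -0.001, -1.0]]
wrist_force: [0.6, -0.2, 0.1]
gripper_width: 0.699
gripper_force: 0.0
```

```bash
python3 - <<'E' 2>/dev/null
from spat import *
from dial import *
go(.369,-.377,.0295,191)
spat("pics/f1.png",zmax=.05); dial()
p,d,K,T,_=cap("scene"); cv2.imwrite("pics/f2.png",cv2.resize(p[:,:,::-1],(800,600),interpolation=cv2.INTER_CUBIC))
E
```

```text
t 67.3 tcp [ 0.3104 -0.0812  0.2147] yaw -168.89 zaxis [ 0.001  0.    -1.   ] w 0.699 F [ 0.6 -0.2  0.1] need units [ 1.206e+01 -1.000e-02  7.410e+00] turn 0.01
top lid tilt [ 0.07 -0.01] ztop 0.2029 c [0.6074 0.2215]
top handle yaw -90.65 centre [ 0.3575 -0.2983] butt [ 0.3577 -0.285 ] tip [ 0.3562 -0.4186] len 0.1335 origin [ 0.3576 -0.2886] 242
top block 930 [[0.3321, -0.4422], [0.3534, -0.5527], [0.4516, -0.5338], [0.4304, -0.4233]] ((0.10009878128767014, 0.11252643913030624), 10.905204772949219)
scene lid tilt [-0.04  0.02] ztop 0.2029 c [0.6058 0.2197]
scene handle yaw -81.66 centre [ 0.3568 -0.2989] butt [ 0.3546 -0.2834] tip [ 0.3751 -0.4236] len 0.1417 origin [ 0.3563 -0.295 ] 127
scene block 347 [[0.3291, -0.44], [0.3499, -0.5535], [0.4515, -0.5349], [0.4308, -0.4214]] ((0.10330729186534882, 0.11539853364229202), 10.372682571411133)
top pca [176.3 176.7 177.4] rect ((0.5919855237007141, 0.03482557833194733), (0.013756640255451202, 0.05419269949197769), 88.40705108642578) ptr,mark [array([0.5743, 0.0367]), array([0.5509, 0.0386])] 67
scene pca [175.  173.9 176. ] rect ((0.5866588354110718, 0.039257828146219254), (0.019521575421094894, 0.055810753256082535), 87.35630798339844) ptr,mark [array([0.57  , 0.0371]), array([0.5477, 0.0306])] 62
```

View pics/f1.png

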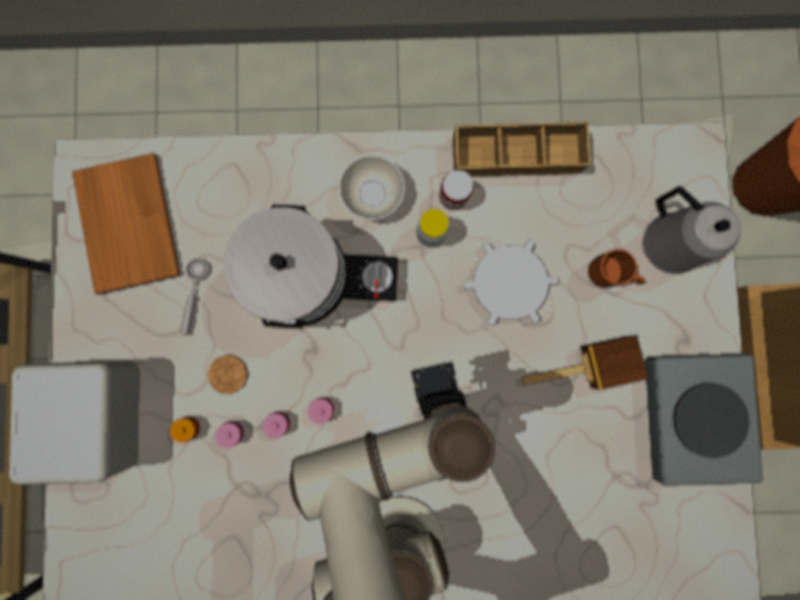

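View pics/f2.png

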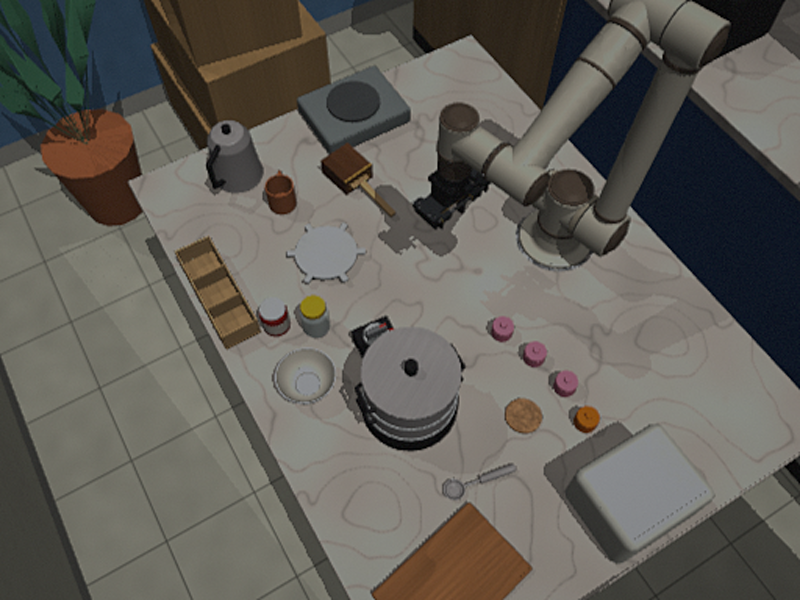

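Both views show the end state:
- The lid is level on the steamer, top view (280,262).
- The dial pointer is at the mark (376,285).
- The spatula's handle sticks out of the block from (525,380) to (585,368), with the blade about 90 mm in.
- The other kitchen things have not moved.

```bash
python3 -c "
from h import *
print(r.finish_job())"
```

```text
the job is handed in; nothing more can be done
None
```

I've handed the job in after about 68 s of the 210 s allowed: the dial is at zero, all four blue pots stand upright in the tier, the lid is seated level, and the spatula blade is about 90 mm into its block. I don't have the judge's result; this is from the final camera views.

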